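Draw the kit case from under the instrument shelf and open it

ROBOT

A 6-joint arm with a two-finger parallel gripper is mounted at the origin on the work surface. World frame = base frame: x ahead of the robot, y to its left, z up, the work surface at z = 0. Lengths are in m, angles in rad, forces in N, time in s.
With the tool pointing down it reaches from about 0.225 to 0.875 m from the base axis. Payload 3.4 kg.
Tool frame: the origin (TCP) lies midway between the tips of the shut fingers; the grasp point (between the pads) lies robot.grasp_offset behind it (robot.grasp_offset is the distance from the TCP to the grasp point, in m); x points along the fingers, y is the direction in which the jaws open and shut, and the axes are right-handed (so a half turn about x gives the same grasp; the last joint's range is limited). The gripper opens to 85 mm and grips with 20 to 120 N. Pads are 22 mm wide; open, the fingers measure 114 mm over their backs; the gripper's body (76 mm by 85 mm) begins 54 mm behind the grasp point. The pads swing forward as they close: fully open they stand 13 mm farther back than shut.
Start: joints at [-1.355, 0.276, 1.505, -0, 1.361, -0.121], TCP at [0.19, -0.543, 0.231] pointing down, gripper open.
Joint ranges: [-2.89, 2.89], [-0.75, 2.08], [0.22, 2.7], [-1.18, 4.32], [0.11, 2.71], [-2.7, 2.7]. Speed limits (rad/s): [2.57, 2.57, 3.14, 3.14, 3.14, 3.14].

INTERFACE

Orientations are given as a rotation vector (axis times angle).
In Python, from plant import robot gives the robot as it stands.
- The arm moves only by the tool arm_command, never from a script. Its argument "plan" is a list of rows, each a list of 7 numbers: the shift along the tool's x, y, z in mm, then the turn, a rotation vector about the tool's x, y, z in degrees, then the gripper command: -1 is shut, 1 is fully open, values between are in proportion. In form: [[dx, dy, dz, ax, ay, az, fingers], ...]. A call has exactly 10 rows; each row shifts and turns the pose as measured when the row begins, along the tool's axes as they then stand; what a row does not reach is not made up. A row lasts 1/12 s, in which the tool goes at most 41.7 mm and 7.16 degrees, less where a joint would pass 70% of its speed; a pose out of reach is approached as far as the arm can. A call with a gripper value outside its range is refused whole. The fingers move at their own pace and stop on an object; the grip force is fixed at half the most. Time passes only in rows, so rows that do not move let the fingers close, or fill a call up. It gives the time, the measured TCP pose, the force and the opening at its end, in the units of the state.
- robot.get_obs(): the state, without advancing time (a new reading comes with each control period).
- robot.camera(name): name is "side" or "top" or "wrist"; returns a dict with "image" (384x512x3 uint8, red, green, blue), "vfov" (degrees; the focal length in pixels is half the picture's height over the tangent of half this angle, whatever the lens; pixels are square), "cx", "cy" (the principal point, pixels), "camera_from_world" (4x4, takes a point from world to camera coordinates). Camera axes: x right, y up, looking along -z (the intrinsics and any distortion apply to the point x, -y, -z); pixel columns grow to the right and rows downward; lengths in m; the calibration is good to about 2 mm. A picture is of the moment at which its call begins. There is no depth.
- robot.job_done(): hands the job in, once; it reports no verdict.
The state is a dict: "t": time; "joint_positions": joint angles; "joint_vel": joint speeds; "tau": joint torques, N m; "eef_pos": TCP position; "tool_rot": TCP orientation; "contact_force": force on the tool from outside, world axes, zero at the start; "moment": the same for the moment, N m; "gripper_width": finger opening in m.
Only numpy, scipy, OpenCV 4.12 (cv2) and the standard library are available. Lean on these libraries where they do the work, as an engineer would, in place of code of your own. Each camera call takes 0.05 s, during which the arm holds its last target. There are 200 camera calls.

TASK

Fetch the transmitter kit case, which stands too deep under the slatted shelf to reach by hand: draw the drag hook out of its narrow lane (only its blade end can be got at), lay it on the bench and take it again by its handle, then hook its blade over the raised lip of the closed case lid and drag the case forward until all of it stands in front of the shelf, clear enough for the lid to swing right back. Lay the hook down flat on the bench, not touching the case, and open the lid right back to its stop. Never tip the case up, and leave the other things where they are.

Things in the scene. Friction and masses are not known exactly. Their poses are not given: they have to be found in the camera images.
- shelf: Fixed slatted aluminium shelf: roof 270 deep, 350 wide, underside at 170, top at 190. Origin on the bench under the roof's front edge, mid-width of the wide case lane. x points INTO the shelf, y left seen from its front, z up. Case lane y -101 to 102, hook lane y 108 to 205, parted by 30 mm high guides. 20 mm square posts at the roof's corners, none at the front between the lanes.
- hook_shank (a point): Point on the drag hook's bare flat shank, 38 behind the blade: shank 14 wide, 8 thick, this point 30 above the bench. Hook: aluminium, black handle, 208 long, 160 g; x runs from handle to blade, z up; it stands level on its blade edge and handle. Stowed, the blade end sticks 80 to 94 out of the shelf front, the handle is under the roof.
- hook_handle (a point): Centre of the hook's black handle: a bar 95 long (along the hook's x), 26 wide, 36 high, this point 18 above its underside; 157.5 mm behind the blade's middle plane. Axes as for hook_shank.
- hook_edge (a point): Middle of the lower edge of the hook's blade: a plate 50 wide, 5 thick, across the hook's x axis, reaching down 26 mm below the shank; the edge is level with the underside of the handle. Axes as for hook_shank.
- kit_case: Beige plastic case with black latches, about 0.8 kg, loose, its smooth underside slides on the bench (friction about 0.35): 130 deep (its x), 150 wide (y), body 76 high, closed lid top at 84, top of lip at 108. Origin under its centre. Its front (lip side) looks to its own -x, hinge at its +x side, z up. Rough pulling at the lip can tip it.
- case_back (a point): Foot of the case's rear (hinge-side) wall, mid-width, at bench level: 65 mm behind its centre. Axes as the case.
- lid_lip (a point): Centre of the round bead (12 mm diameter, 112 long along the case's y) that tops the raised lip at the front edge of the lid: 18 mm above the lid's upper face, on a 5 mm web. The axes turn with the lid; with the lid shut they equal the case's.
- lid_hinge (a point): Middle of the hinge line (along the case's y), on the case's rear top edge, 76 above the bench; the bead is 124 in front of it and 26 above it when the lid is shut. Axes as the case.
- lid (a joint): Lid angle in rad: 0 shut, grows as it opens upward and back, 1.70 on its stop (a little past upright). A stiff hinge (0.065 N m): the lid stays where it is left. On its stop the lid and its lip overhang the case's rear wall by up to 55, at heights up to 210, so the case must stand at least 60 in front of the shelf to open fully.
- transmitter: Bystander: grey pressure transmitter on a white foot, about 100 x 115 x 48, origin under its centre.
- meter: Bystander: black and grey hand meter lying flat, 155 x 78 x 36, origin under its centre.
- screwdriver: Bystander: black-handled screwdriver lying flat, origin under its middle.
- parts_bin: Bystander: open grey bin of small fittings, 110 x 150 x 60, origin under its centre.
- keypad: Bystander: black keypad module, 100 x 75 x 24, lying on the shelf roof at the rear above the hook lane, origin under its centre.
Mind the look-alikes: they are no part of the job. Of the things that look like the part that bears hook_shank, the largest one is meant.

How it is judged:
On the way, in this order (a step that is already met when the one before it is completed fails the run):
1. the hook, drawn out of its lane, lies released on the open bench (x of hook_handle in the frame of shelf below -0.03 m and height (world z) of each of hook_edge, hook_handle below 0.03 m and contact force between the fingers and hook below 0.2 N), for 0.15 s.
2. the hook, held by its handle, has its blade behind the lip of the shut lid and bears on it, with the case still deep under the shelf (x of lid_lip in the frame of shelf above 0.03 m and x of hook_edge in the frame of lid_lip between 0.004 and 0.03 m and z of hook_edge in the frame of lid_lip below -0.004 m and contact force between hook and kit_case above 0.5 N and contact force between the fingers and hook above 0.5 N and distance between the grasp point and hook_handle below 0.075 m), for 0.1 s.
3. the case has been dragged wholly clear of the shelf, still hooked, its lid shut (x of case_back in the frame of shelf below -0.005 m and x of hook_edge in the frame of lid_lip between 0 and 0.04 m and z of hook_edge in the frame of lid_lip below 0 m and value of joint lid below 0.1 rad), for 0.1 s.
At the end, for the whole second after the job is handed in: the lid is open to within 0.12 rad of its stop, the case stands upright (within 3 degrees) and still on the bench with its rear wall at least 5 mm in front of the shelf's front edge, and the hook lies flat and still on the bench (handle centre and blade edge below 30 mm), not touching the case (value of joint lid above 1.58 rad and x of case_back in the frame of shelf below -0.005 m and height (world z) of kit_case below 0.006 m and angle between kit_case's own z axis and vertical below 0.05 rad and linear speed of each of kit_case, hook below 0.02 m/s and height (world z) of each of hook_edge, hook_handle below 0.03 m and contact force between hook and kit_case below 0.2 N).
It fails at once if the case is tipped over by more than 25 degrees (angle between kit_case's own z axis and vertical above 0.44 rad).
It fails at once if the lid is opened while the case is still under the shelf (value of joint lid above 0.25 rad and x of case_back in the frame of shelf above 0 m).
It fails at once if a bystander is moved by more than 40 mm (distance of any of transmitter, meter, screwdriver, parts_bin, keypad from where it was at the start of the episode above 0.04 m).
It also fails if it takes over 72 s, if anything falls off the work surface, if the arm or the gripper's body presses on something with over 40 N, if the wrist force passes 120 N, or if a joint passes its speed limit or range.

## Working session

There is one attempt and no reset: what is moved stays moved. The work goes in short steps, Python scripts to look and compute and a tool call to move; the robot and the scene stay as the last step left them, time stands still between calls to the robot, and variables do not carry over. Pictures are saved under pics/ and viewed, about 8 in all and at most 12, crops included, and the job is handed in when it is done.

Besides the shell and the picture viewer there is one more tool, called after ">>>" in YAML: its name, and indented under it one key for each argument. arm_command: Moves the arm, as the interface text tells. Its arguments: {"type":"object","properties":{"plan":{"type":"array"}},"required":["plan"]}

```bash
mkdir -p pics; ls; cat > h.py <<'E'
import sys; sys.path.insert(0,'.')
import numpy as np, cv2
from plant import robot
from scipy.spatial.transform import Rotation as R
def cam(n,f=None):
    c=robot.camera(n)
    if f: cv2.imwrite('pics/'+f,c['image'][:,:,::-1])
    c['f']=192/np.tan(np.radians(c['vfov'])/2); return c
def proj(c,p):
    T=c['camera_from_world'];q=T[:3,:3]@np.array(p)+T[:3,3]
    return np.array([c['cx']+c['f']*q[0]/-q[2],c['cy']+c['f']*-q[1]/-q[2]])
def ray(c,u,v):
    T=np.linalg.inv(c['camera_from_world']);d=np.array([(u-c['cx'])/c['f'],-(v-c['cy'])/c['f'],-1])
    return T[:3,3],T[:3,:3]@d
def plane(c,u,v,z):
    o,d=ray(c,u,v);return o+d*(z-o[2])/d[2]
E
python3 - <<'E'
from h import *
np.set_printoptions(precision=4,suppress=True)
ims=[]
for n in('top','side','wrist'):
    c=cam(n,n+'0.png');print(n,c['vfov'],c['cx'],c['cy'],{k:v for k,v in c.items() if k not in('image','vfov','cx','cy')});ims.append(c['image'])
o=robot.get_obs();print(o,robot.grasp_offset)
big=np.hstack(ims[:2])
cv2.imwrite('pics/a.png',cv2.resize(ims[0],(800,600),interpolation=cv2.INTER_CUBIC)[:,:,::-1])
cv2.imwrite('pics/b.png',cv2.resize(ims[1],(800,600),interpolation=cv2.INTER_CUBIC)[:,:,::-1])
E
```

```text
pics
top 52.09874187652171 257.26171730768954 197.80697210301133 {'camera_from_world': array([[ 0.021 , -0.9997, -0.0117,  0.1347],
       [ 0.9977,  0.0202,  0.0648, -0.5126],
       [-0.0646, -0.0131,  0.9978, -1.1666],
       [ 0.    ,  0.    ,  0.    ,  1.    ]]), 'f': np.float64(392.79892924530003)}
side 51.670037363751625 256.4972634067036 193.65739117132472 {'camera_from_world': array([[ 0.8441,  0.5361, -0.0002, -0.5046],
       [-0.3744,  0.5898,  0.7155,  0.0054],
       [ 0.3837, -0.6039,  0.6986, -1.2947],
       [ 0.    ,  0.    ,  0.    ,  1.    ]]), 'f': np.float64(396.552362250418)}
wrist 67.97185919648457 253.27895454504076 194.98838572768216 {'camera_from_world': array([[ 0.3297, -0.9441, -0.0008, -0.5735],
       [ 0.9122,  0.3188, -0.2576,  0.0322],
       [ 0.2434,  0.0842,  0.9663, -0.3778],
       [ 0.    ,  0.    ,  0.    ,  1.    ]]), 'f': np.float64(284.80254714350565)}
{'t': 0.15, 'joint_positions': array([-1.355 ,  0.2764,  1.5058, -0.    ,  1.3607, -0.121 ]), 'joint_vel': array([ 0.    , -0.0017, -0.0021, -0.    , -0.0001, -0.0008]), 'tau': array([  0.0002, -41.7146, -24.6032,  -0.0002,   0.0076,  -0.    ]), 'eef_pos': array([ 0.1899, -0.5423,  0.2306]), 'tool_rot': array([ 2.0393,  0.3481, -2.0394]), 'contact_force': array([ 0.26  , -0.117 , -0.0699]), 'moment': array([-0.0117, -0.0032,  0.03  ]), 'gripper_width': 0.08526973210552043} 0.0187
```

View pics/a.png

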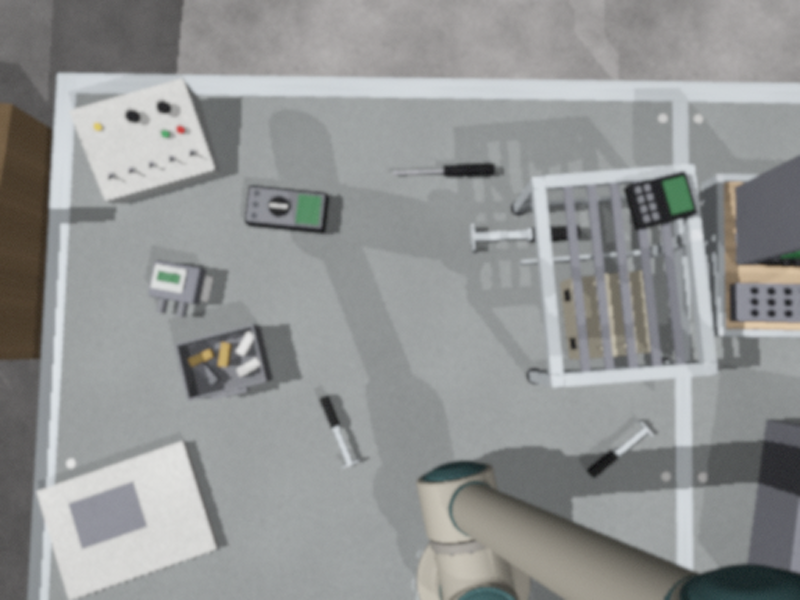

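View pics/b.png

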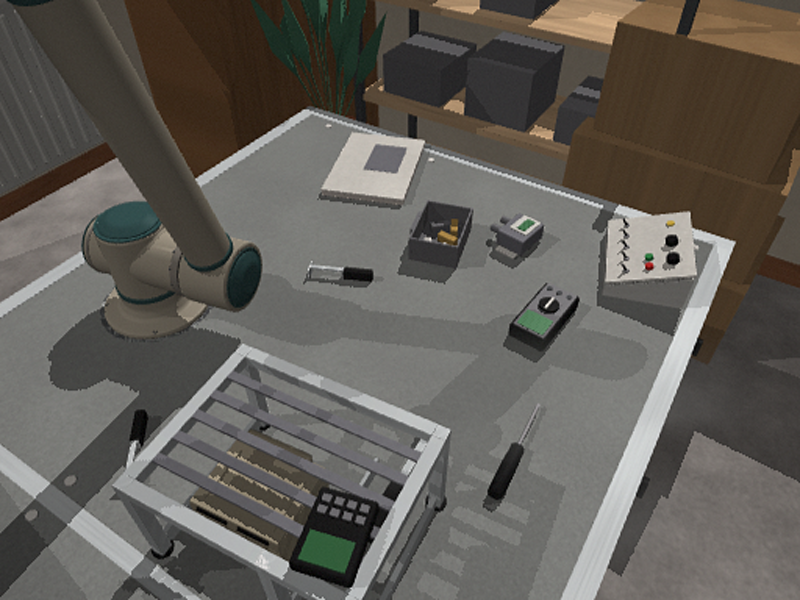

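Hook look-alikes in the 800-px top view are the small hook at (340,430), the small hook at (620,450), and the one sticking out of the shelf front at (472,237). The last is the largest and lies in the hook lane, so I choose it. The shelf front faces image-left (world +y). I'll check with a crop.

```bash
python3 - <<'E'
from h import *
im=cv2.imread('pics/top0.png')[100:250,288:468]
cv2.imwrite('pics/c.png',cv2.resize(im,None,fx=4.4,fy=4,interpolation=cv2.INTER_CUBIC)[:600,:800])
E
```

```text
(no output)
```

View pics/c.png

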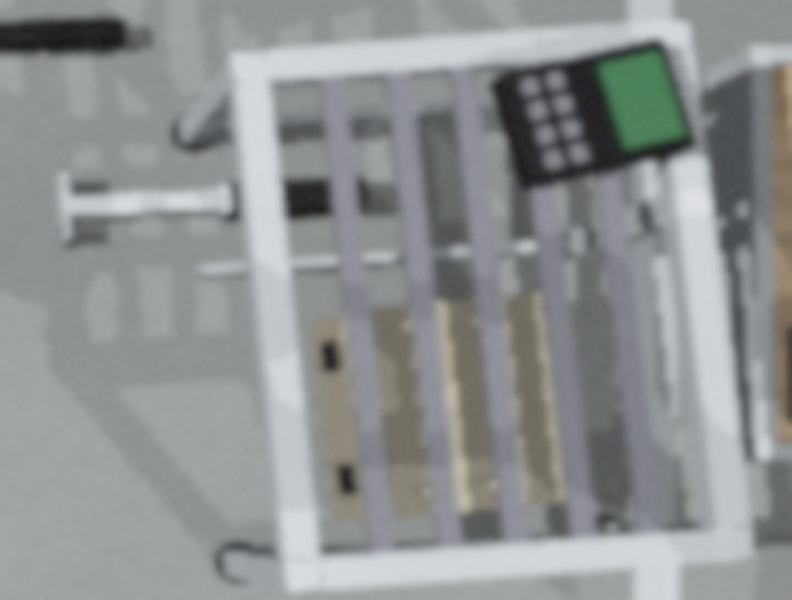

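Crop: the hook blade is at crop (66,207) and its shank runs to (232,198), with the black handle under the roof. It is the right one. Roof corners are at (232,56), (287,590), (688,22) and (752,555). The case latches are at (331,355) and (347,480), with bright ridges at (452,405) and (550,400).

```bash
python3 - <<'E'
from h import *
np.set_printoptions(precision=4,suppress=True)
c=cam('top')
P=lambda u,v,z:plane(c,288+(u+.5)/4.4-.5,100+(v+.5)/4-.5,z)
pix=[(232,56),(287,590),(688,22),(752,555)]
W=np.array([P(u,v,.19) for u,v in pix]);print(W)
m=np.array([[0,226],[0,-124],[270,226],[270,-124]])/1000.
# rigid fit
a=m-m.mean(0);b=W[:,:2]-W[:,:2].mean(0)
U,S,Vt=np.linalg.svd(a.T@b);Rm=(U@np.diag([1,np.linalg.det(U@Vt)])@Vt).T
t=W[:,:2].mean(0)-Rm@m.mean(0);print('yaw',np.degrees(np.arctan2(Rm[1,0],Rm[0,0])),'t',t,'res',W[:,:2]-(m@Rm.T+t))
np.savez('shelf.npz',R=Rm,t=t)
s=lambda p:Rm.T@(p[:2]-t)
print('guide',s(P(200,270,.03)),s(P(530,247,.03)))
for n,u,v,z in[('blade end l',66,175,.034),('blade r',66,240,.034),('shank',150,203,.034),('shank end',230,198,.034),('bladeedge?',66,240,0)]:
  p=P(u,v,z);print(n,p,s(p))
for n,u,v in[('front foot L',315,320),('front foot R',332,518),('latch',339,418),('ridge1 top',440,300),('ridge1 b',465,510),('ridge2 t',542,295),('ridge2 b',560,500)]:
  print(n,[s(P(u,v,z)) for z in(0,.08,.102)])
c2=cam('side')
print('side proj lip etc', [proj(c2,p)*1.5625 for p in W])
E
```

```text
[[ 0.7226 -0.0687  0.19  ]
 [ 0.3777 -0.103   0.19  ]
 [ 0.7498 -0.3372  0.19  ]
 [ 0.4056 -0.3706  0.19  ]]
yaw -84.29044116989178 t [ 0.4997 -0.0906] res [[-0.0021 -0.0006]
 [ 0.0013 -0.    ]
 [-0.0017 -0.0004]
 [ 0.0024  0.001 ]]
guide [-0.0004  0.1063] [0.224  0.1056]
blade end l [0.6747 0.0127 0.034 ] [-0.0854  0.1844]
blade r [0.6257 0.012  0.034 ] [-0.0896  0.1355]
shank [ 0.6546 -0.0446  0.034 ] [-0.0304  0.1587]
shank end [ 0.6594 -0.0988  0.034 ] [0.024  0.1581]
bladeedge? [0.6313 0.0086 0.    ] [-0.0856  0.1408]
front foot L [array([0.0814, 0.0654]), array([0.0609, 0.0581]), array([0.0553, 0.0561])]
front foot R [array([ 0.0787, -0.0858]), array([ 0.0583, -0.083 ]), array([ 0.0528, -0.0823])]
latch [array([ 0.0908, -0.0106]), array([ 0.0696, -0.0128]), array([ 0.0638, -0.0135])]
ridge1 top [array([0.1692, 0.0738]), array([0.1429, 0.0659]), array([0.1356, 0.0637])]
ridge1 b [array([ 0.1703, -0.0869]), array([ 0.1439, -0.0841]), array([ 0.1366, -0.0833])]
ridge2 t [array([0.24 , 0.072]), array([0.2089, 0.0642]), array([0.2003, 0.0621])]
ridge2 b [array([ 0.2361, -0.0845]), array([ 0.2052, -0.0818]), array([ 0.1968, -0.0811])]
side proj lip etc [array([451.0791, 427.2741]), array([244.3593, 342.0265]), array([352.2273, 615.1172]), array([114.9182, 484.0169])]
```

```bash
cat >> h.py <<'E'
np.set_printoptions(precision=4,suppress=True)
S=np.load('shelf.npz');SR,St=S['R'],S['t']
def s2w(x,y,z): return np.r_[St+SR@np.array([x,y]),z]
def w2s(p): return np.r_[SR.T@(np.array(p)[:2]-St),p[2]]
syaw=np.arctan2(SR[1,0],SR[0,0])
def down(jaw):  # tool x down, tool y at shelf-frame angle jaw deg
    a=syaw+np.radians(jaw);y=np.array([np.cos(a),np.sin(a),0]);x=np.array([0,0,-1.]);return np.c_[x,y,np.cross(x,y)]
def go(p,M=None,o=None):
    o=o or robot.get_obs();C=R.from_rotvec(o['tool_rot']).as_matrix();M=C if M is None else M
    d=np.array(p)-o['eef_pos']
    print('turn',np.degrees(R.from_matrix(C.T@M).as_rotvec()).round(1),'shift now',(C.T@d*1000).round(1),'after turn',(M.T@d*1000).round(1))
def st():
    o=robot.get_obs();print('t',o['t'],'tcp shelf',w2s(o['eef_pos']).round(4),'q',o['joint_positions'].round(2),'F',o['contact_force'].round(1),'w',round(o['gripper_width'],4));return o
E
python3 - <<'E'
from h import *
o=st();print(R.from_rotvec(o['tool_rot']).as_matrix(),np.degrees(syaw))
for j in(90,-90):
  for z in(.13,.0113): go(s2w(-.065,.1595,z),down(j))
E
```

```text
t 0.25 tcp shelf [ 0.4188 -0.3532  0.2309] q [-1.35  0.28  1.51 -0.    1.36 -0.12] F [-0.3 -0.2  0.2] w 0.0851
[[-0.0002  0.3305 -0.9438]
 [ 0.0008 -0.9438 -0.3305]
 [-1.     -0.0009 -0.0001]] -84.29044116989178
turn [-76.4  -0.    0. ] shift now [ 101.2 -349.7 -612. ] after turn [ 100.9  512.7 -483.8]
turn [-76.4  -0.    0. ] shift now [ 219.9 -349.6 -612. ] after turn [ 219.6  512.7 -483.8]
turn [103.6   0.    0. ] shift now [ 101.2 -349.7 -612. ] after turn [ 100.9 -512.7  483.8]
turn [103.6   0.    0. ] shift now [ 219.9 -349.6 -612. ] after turn [ 219.6 -512.7  483.8]
```

>>> arm_command:
  plan:
    - [-33,0,0,-7,0,0,0]
    - [-33,0,0,-7,0,0,0]
    - [-33,0,0,-7,0,0,0]
    - [0,0,0,-7,0,0,0]
    - [0,0,0,-7,0,0,0]
    - [0,0,0,-7,0,0,0]
    - [0,0,0,-7,0,0,0]
    - [0,0,0,-7,0,0,0]
    - [0,0,0,-7,0,0,0]
    - [0,0,0,-7,0,0,0]

```text
t: 1.08
eef_pos: [0.1897, -0.5411, 0.3328]
tool_rot: [1.2, 1.223, -1.194]
contact_force: [0.6, -0.1, -0.1]
gripper_width: 0.0427
```

>>> arm_command:
  plan:
    - [0,28,-27,0,0,0,0]
    - [0,28,-27,0,0,0,0]
    - [0,28,-27,0,0,0,0]
    - [0,28,-27,0,0,0,0]
    - [0,28,-27,0,0,0,0]
    - [0,28,-27,0,0,0,0]
    - [0,28,-27,0,0,0,0]
    - [0,28,-27,0,0,0,0]
    - [0,28,-27,0,0,0,0]
    - [0,28,-27,0,0,0,0]

```text
t: 1.92
eef_pos: [0.4693, -0.2616, 0.33]
tool_rot: [1.205, 1.219, -1.206]
contact_force: [-0.0, -1.0, -0.3]
gripper_width: 0.0428
```

```bash
python3 - <<'E'
from h import *
st();go(s2w(-.065,.1595,.13),down(90))
E
```

```text
t 1.9167 tcp shelf [ 0.1671 -0.0473  0.33  ] q [-0.64  0.18  1.39  0.    1.57 -0.64] F [-0.  -1.  -0.3] w 0.0428
turn [-5.3 -0.3  0.3] shift now [ 200.1  185.3 -249.5] after turn [ 200.   206.8 -232.1]
```

>>> arm_command:
  plan:
    - [0,0,0,-5.3,0,0,0]
    - [0,23,-26,0,0,0,0]
    - [0,23,-26,0,0,0,0]
    - [0,23,-26,0,0,0,0]
    - [0,23,-26,0,0,0,0]
    - [0,23,-26,0,0,0,0]
    - [0,23,-26,0,0,0,0]
    - [10,23,-26,0,0,0,0]
    - [20,23,-25,0,0,0,0]
    - [20,23,-25,0,0,0,0]

```text
t: 2.75
eef_pos: [0.662, 0.0061, 0.2833]
tool_rot: [1.134, 1.254, -1.125]
contact_force: [0.4, -0.5, 1.1]
gripper_width: 0.0428
```

>>> arm_command:
  plan:
    - [33,0,0,0,0,0,0]
    - [33,0,0,0,0,0,0]
    - [33,0,0,0,0,0,0]
    - [30,0,0,0,0,0,0]
    - [0,0,0,0,0,0,0]
    - [0,0,0,0,0,0,0]
    - [0,0,0,0,0,0,0]
    - [0,0,0,0,0,0,0]
    - [0,0,0,0,0,0,0]
    - [0,0,0,0,0,0,0]

```text
t: 3.58
eef_pos: [0.6692, 0.0165, 0.1497]
tool_rot: [1.131, 1.257, -1.111]
contact_force: [0.1, 1.0, 0.7]
gripper_width: 0.0423
```

```bash
python3 - <<'E'
from h import *
st();go(s2w(-.065,.1595,.0113),down(90))
c=cam('wrist','w1.png')
for p in[(-.086,.1595,.0),(-.065,.1595,.034),(-.088,.1845,.034),(-.088,.1345,.034),(0.085,-.012,.108)]:print(p,proj(c,s2w(*p)))
E
```

```text
t 3.5833 tcp shelf [-0.0897  0.1793  0.1497] q [-0.08  0.46  1.42  0.01  1.25 -0.2 ] F [0.1 1.  0.7] w 0.0423
turn [ 1.  -0.2 -0.7] shift now [138.  -21.9  24.9] after turn [138.4 -19.8  24.7]
(-0.086, 0.1595, 0.0) [232.2366 187.6184]
(-0.065, 0.1595, 0.034) [230.1913 217.1583]
(-0.088, 0.1845, 0.034) [256.8034 194.2372]
(-0.088, 0.1345, 0.034) [203.3186 193.5278]
(0.085, -0.012, 0.108) [ 17.929  415.4758]
```

View pics/w1.png

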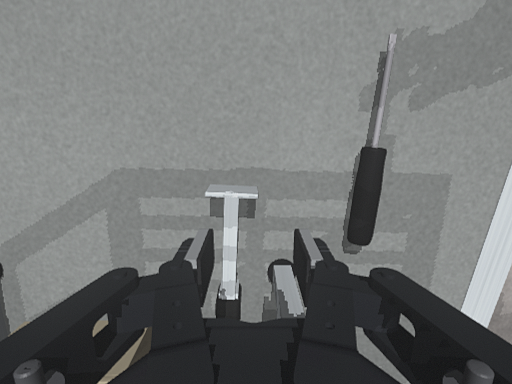

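The wrist view shows the blade at (205–258, 190) with the shank at column 231, about 6 px farther out than predicted. So the blade is at shelf x≈-0.092, y≈0.161, and the lane post at (285,290) is clear.

>>> arm_command:
  plan:
    - [0,-18,20,1,0,-0.7,0]
    - [30,0,0,0,0,0,0]
    - [30,0,0,0,0,0,0]
    - [30,0,0,0,0,0,0]
    - [20,0,0,0,0,0,0]
    - [0,0,0,0,0,0,0]
    - [0,0,0,0,0,0,0]
    - [0,0,0,0,0,0,0]
    - [0,0,0,0,0,0,0]
    - [0,0,0,0,0,0,0]

```text
t: 4.47
eef_pos: [0.6656, -0.0083, 0.0533]
tool_rot: [1.15, 1.23, -1.114]
contact_force: [0.5, 0.0, 0.1]
gripper_width: 0.0427
```

```bash
python3 - <<'E'
from h import *
st();go(s2w(-.070,.161,.0113),down(90))
E
```

```text
t 4.4667 tcp shelf [-0.0654  0.1732  0.0533] q [-0.12  0.53  1.57  0.    1.01 -0.22] F [0.5 0.  0.1] w 0.0427
turn [-0.1  0.2 -1.8] shift now [ 41.6 -13.5  -4.7] after turn [ 42.  -12.2  -4.6]
```

>>> arm_command:
  plan:
    - [0,-12,-4,0,0,-1.8,0]
    - [0,0,0,0,0,0,0]
    - [15,0,0,0,0,0,0]
    - [15,0,0,0,0,0,0]
    - [8,0,0,0,0,0,0]
    - [2,0,0,0,0,0,0]
    - [0,0,0,0,0,0,0]
    - [0,0,0,0,0,0,0]
    - [0,0,0,0,0,0,0]
    - [0,0,0,0,0,0,0]

```text
t: 5.3
eef_pos: [0.6631, -0.0066, 0.0234]
tool_rot: [1.143, 1.232, -1.121]
contact_force: [-0.3, 0.0, 0.2]
gripper_width: 0.0425
```

```bash
python3 - <<'E'
from h import *
st();go(s2w(-.070,.161,.0113),down(90))
E
```

```text
t 5.3 tcp shelf [-0.0674  0.1709  0.0234] q [-0.11  0.56  1.6  -0.    0.96 -0.21] F [-0.3  0.   0.2] w 0.0425
turn [-0.   0.5 -1.4] shift now [ 11.8 -10.2  -2.7] after turn [12.1 -9.9 -2.6]
```

>>> arm_command:
  plan:
    - [4,-5,-1,0,0,-0.7,0]
    - [4,-5,-1,0,0,-0.7,0]
    - [4,-2,-1,0,0,-0.7,0]
    - [2,-1,0,0,0,0,0]
    - [1,0,0,0,0,0,0]
    - [0,0,0,0,0,0,0]
    - [0,0,0,0,0,0,0]
    - [0,0,0,0,0,0,0]
    - [0,0,0,0,0,0,0]
    - [0,0,0,0,0,0,0]

```text
t: 6.13
eef_pos: [0.6492, -0.0048, 0.0075]
tool_rot: [1.123, 1.258, -1.15]
contact_force: [-0.2, -0.3, -0.2]
gripper_width: 0.0423
```

```bash
python3 - <<'E'
from h import *
st();go(s2w(-.070,.161,.0113),down(90))
E
```

```text
t 6.1333 tcp shelf [-0.0705  0.1573  0.0075] q [-0.11  0.58  1.61 -0.01  0.97 -0.2 ] F [-0.2 -0.3 -0.2] w 0.0423
turn [-0.   0.5  0.8] shift now [-3.8  3.6  0.5] after turn [-3.8  3.7  0.5]
```

>>> arm_command:
  plan:
    - [-2,2,0,0,0,0,0]
    - [-2,2,0,0,0,0,-1]
    - [0,0,0,0,0,0,-1]
    - [0,0,0,0,0,0,-1]
    - [0,0,0,0,0,0,-1]
    - [0,0,0,0,0,0,-1]
    - [0,0,0,0,0,0,-1]
    - [0,0,0,0,0,0,-1]
    - [0,0,0,0,0,0,-1]
    - [0,0,0,0,0,0,-1]

```text
t: 6.97
eef_pos: [0.6542, -0.0044, 0.0124]
tool_rot: [1.123, 1.257, -1.15]
contact_force: [0.3, 0.5, 0.2]
gripper_width: 0.0125
```

>>> arm_command:
  plan:
    - [0,0,-8,0,0,0,-1]
    - [0,0,-16,0,0,0,-1]
    - [0,0,-22,0,0,0,-1]
    - [0,0,-22,0,0,0,-1]
    - [0,0,-22,0,0,0,-1]
    - [0,0,-22,0,0,0,-1]
    - [0,0,-22,0,0,0,-1]
    - [0,0,-22,0,0,0,-1]
    - [0,0,-16,0,0,0,-1]
    - [0,0,-8,0,0,0,-1]

```text
t: 7.8
eef_pos: [0.6349, 0.187, 0.0124]
tool_rot: [1.123, 1.252, -1.15]
contact_force: [0.5, -2.4, 0.4]
gripper_width: 0.0127
```

```bash
python3 - <<'E'
from h import *
st();c=cam('top','t2.png')
im=c['image'][60:240,130:340]
cv2.imwrite('pics/d.png',cv2.resize(im,None,fx=3,fy=3)[:,:,::-1])
E
```

```text
t 7.8 tcp shelf [-0.2627  0.1622  0.0124] q [ 0.19  0.58  1.58 -0.01  0.99  0.1 ] F [ 0.5 -2.4  0.4] w 0.0127
```

View pics/d.png

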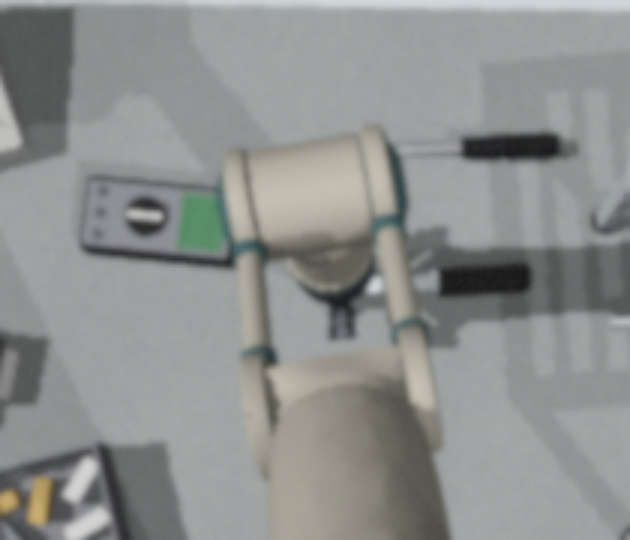

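>>> arm_command:
  plan:
    - [0,0,0,7,0,0,-1]
    - [0,0,0,7,0,0,-1]
    - [0,0,0,7,0,0,-1]
    - [0,0,0,7,0,0,-1]
    - [0,0,0,7,0,0,-1]
    - [0,0,0,7,0,0,-1]
    - [0,0,0,7,0,0,-1]
    - [0,0,0,7,0,0,-1]
    - [0,0,0,7,0,0,-1]
    - [0,0,0,7,0,0,-1]

```text
t: 8.68
eef_pos: [0.6345, 0.1902, 0.0128]
tool_rot: [1.978, 0.411, -1.995]
contact_force: [0.3, -0.7, -0.4]
gripper_width: 0.0126
```

>>> arm_command:
  plan:
    - [0,0,0,7,0,0,-1]
    - [0,0,0,7,0,0,-1]
    - [0,0,0,4,0,0,-1]
    - [0,0,0,0,0,0,-1]
    - [0,0,0,0,0,0,0]
    - [0,0,0,0,0,0,0]
    - [0,0,0,0,0,0,0]
    - [0,0,0,0,0,0,0]
    - [0,0,0,0,0,0,0]
    - [0,0,0,0,0,0,0]

```text
t: 9.52
eef_pos: [0.6333, 0.1884, 0.0126]
tool_rot: [2.157, 0.091, -2.174]
contact_force: [0.1, 0.7, -0.7]
gripper_width: 0.0427
```

```bash
python3 - <<'E'
from h import *
o=st();print(o['eef_pos'],R.from_rotvec(o['tool_rot']).as_matrix())
E
```

```text
t 9.5167 tcp shelf [-0.2644  0.1606  0.0126] q [ 0.19  0.58  1.58 -0.01  0.99  1.67] F [ 0.1  0.7 -0.7] w 0.0427
[0.6333 0.1884 0.0126] [[-0.0076  0.0969 -0.9953]
 [-0.0131 -0.9952 -0.0968]
 [-0.9999  0.0123  0.0088]]
```

>>> arm_command:
  plan:
    - [-30,0,0,0,0,0,0.5]
    - [-30,0,0,-7,0,0,0.5]
    - [-40,0,0,-7,0,0,0.5]
    - [-40,0,0,-7,0,0,0.5]
    - [-40,0,0,-7,0,0,0.5]
    - [-20,0,0,-7,0,0,0.5]
    - [0,0,0,-7,0,0,0.5]
    - [0,0,0,-7,0,0,0.5]
    - [0,0,0,-7,0,0,0.5]
    - [0,0,0,-7,0,0,0.5]

```text
t: 10.35
eef_pos: [0.6343, 0.1914, 0.2226]
tool_rot: [1.445, 1.019, -1.472]
contact_force: [-0.4, -0.9, -0.4]
gripper_width: 0.0642
```

>>> arm_command:
  plan:
    - [0,0,0,-7,0,0,0.5]
    - [0,0,0,-7,0,0,0.5]
    - [0,0,0,-7,0,0,0.5]
    - [0,0,0,-7,0,0,0.5]
    - [0,0,0,-7,0,0,0.5]
    - [0,0,0,-7,0,0,0.5]
    - [0,0,0,-7,0,0,0.5]
    - [0,0,0,-7,0,0,0.5]
    - [0,0,0,-7,0,0,0.5]
    - [0,0,0,-7,0,0,0.5]

```text
t: 11.18
eef_pos: [0.6331, 0.1915, 0.2231]
tool_rot: [0.51, 1.512, -0.535]
contact_force: [0.1, 0.2, 0.1]
gripper_width: 0.0642
```

>>> arm_command:
  plan:
    - [0,0,0,-7,0,0,0.5]
    - [0,0,0,-7,0,0,0.5]
    - [0,0,0,-7,0,0,0.5]
    - [0,0,0,-7,0,0,0.5]
    - [0,0,0,-7,0,0,0.5]
    - [0,0,0,-7,0,0,0.5]
    - [0,0,0,-5,0,0,0.5]
    - [0,0,-38,0,0,0,0.5]
    - [0,0,-38,0,0,0,0.5]
    - [0,0,-38,0,0,0,0.5]

```text
t: 12.02
eef_pos: [0.5246, 0.1717, 0.2198]
tool_rot: [-0.151, 1.575, 0.132]
contact_force: [0.3, 0.2, 0.3]
gripper_width: 0.0639
```

```bash
python3 - <<'E'
from h import *
o=st();print(o['eef_pos'],R.from_rotvec(o['tool_rot']).as_matrix())
c=cam('top','t3.png');w=cam('wrist','w3.png')
cv2.imwrite('pics/e.png',np.vstack([cv2.resize(c['image'][70:230,160:330],(510,300)),cv2.resize(w['image'],(400,300))[:, :400] if 0 else np.pad(cv2.resize(w['image'],(400,300)),((0,0),(0,110),(0,0)))])[:,:,::-1])
E
```

```text
t 12.0167 tcp shelf [-0.2585  0.0509  0.2198] q [ 0.2   0.25  1.56 -0.01  1.33 -1.55] F [0.3 0.2 0.3] w 0.0639
[0.5246 0.1717 0.2198] [[-0.0081 -0.1786  0.9839]
 [-0.0129  0.9839  0.1785]
 [-0.9999 -0.0112 -0.0103]]
```

View pics/e.png

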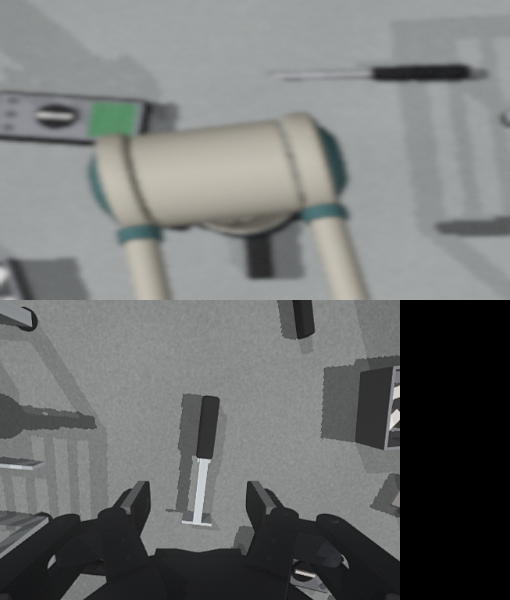

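Wrist part of the composite: hook lying free, handle from (211,397) to (205,459), blade at (197,522).

```bash
python3 - <<'E'
from h import *
w=cam('wrist')
im=w['image'].astype(int)
roi=im[110:215,225:300];m=(roi.max(2)<75).astype(np.uint8)
n,l,s,cc=cv2.connectedComponentsWithStats(m);k=1+s[1:,4].argmax();print(s[1:])
ys,xs=np.where(l==k);r=cv2.minAreaRect(np.c_[xs,ys].astype(np.float32));print(r,cc[k]+[225,110])
a=plane(w,270,125,.034);b=plane(w,262,205,.034);bl=plane(w,251.5,284.5,.034)
print('far end',a,'near',b,'blade',bl,'yaw',np.degrees(np.arctan2(*(bl-(a+b)/2)[1::-1])),'len',np.linalg.norm(b-a),np.linalg.norm(bl-(a+b)/2))
ctr=plane(w,*(cc[k]+[225,110]),.03);print(ctr)
E
```

```text
[[  26    7   30   82 1779]]
((40.3780517578125, 47.597564697265625), (22.748897552490234, 80.61502838134766), 6.340191841125488) [265.3339 157.1445]
far end [0.4538 0.1768 0.034 ] near [0.5471 0.1853 0.034 ] blade [0.6544 0.1918 0.034 ] yaw 3.9918673677303396 len 0.0936545646806849 0.1543064483644966
[0.4905 0.1787 0.03  ]
```

```bash
python3 - <<'E'
from h import *
go([.4785,.179,.06],down(178.8))
E
```

```text
turn [ 5.8 -0.7  0.7] shift now [160.9  17.  -39.3] after turn [160.6  10.9 -42.6]
```

>>> arm_command:
  plan:
    - [0,0,0,3,-0.3,0.3,0.5]
    - [0,0,0,3,-0.3,0.3,0.5]
    - [0,4,-15,0,0,0,0.5]
    - [0,4,-15,0,0,0,0.5]
    - [0,4,-15,0,0,0,0.5]
    - [20,0,0,0,0,0,0.5]
    - [30,0,0,0,0,0,0.5]
    - [30,0,0,0,0,0,0.5]
    - [30,0,0,0,0,0,0.5]
    - [30,0,0,0,0,0,0.5]

```text
t: 13.0
eef_pos: [0.4893, 0.1862, 0.0879]
tool_rot: [-0.053, 1.535, 0.062]
contact_force: [0.9, 0.4, -0.1]
gripper_width: 0.064
```

```bash
python3 - <<'E'
from h import *
st();go([.4785,.179,.008],down(178.8))
E
```

```text
t 13.0 tcp shelf [-0.2764  0.0172  0.0879] q [ 0.23  0.31  1.86 -0.    0.94 -1.41] F [ 0.9  0.4 -0.1] w 0.064
turn [-0.3  2.  -0.3] shift now [ 79.4  -6.7 -14.2] after turn [ 79.9  -6.3 -11.4]
```

>>> arm_command:
  plan:
    - [10,-2,-4,0,1,0,0.5]
    - [15,-2,-4,0,1,0,0.5]
    - [15,-2,-4,0,0,0,0.5]
    - [15,0,0,0,0,0,0.5]
    - [15,0,0,0,0,0,0.5]
    - [6,0,0,0,0,0,0.5]
    - [2,0,0,0,0,0,0.5]
    - [0,0,0,0,0,0,0.5]
    - [0,0,0,0,0,0,0.5]
    - [0,0,0,0,0,0,0.5]

```text
t: 13.83
eef_pos: [0.4774, 0.1804, 0.0055]
tool_rot: [-0.057, 1.576, 0.064]
contact_force: [0.1, 0.6, 0.2]
gripper_width: 0.0641
```

```bash
python3 - <<'E'
from h import *
st();go([.4785,.179,.008],down(178.8))
E
```

```text
t 13.8333 tcp shelf [-0.2719  0.0047  0.0055] q [ 0.22  0.42  1.95  0.01  0.78 -1.43] F [0.1 0.6 0.2] w 0.0641
turn [-0.1 -0.3 -0.3] shift now [-2.5 -1.4  1. ] after turn [-2.5 -1.4  1. ]
```

>>> arm_command:
  plan:
    - [0,0,0,0,0,0,-1]
    - [0,0,0,0,0,0,-1]
    - [0,0,0,0,0,0,-1]
    - [0,0,0,0,0,0,-1]
    - [0,0,0,0,0,0,-1]
    - [-10,0,0,0,0,0,-1]
    - [-22,0,0,0,0,0,-1]
    - [-30,0,0,0,0,0,-1]
    - [-30,0,0,0,0,0,-1]
    - [-30,0,0,0,0,0,-1]

```text
t: 14.67
eef_pos: [0.4716, 0.1784, 0.1262]
tool_rot: [-0.059, 1.594, 0.062]
contact_force: [0.8, -0.4, -1.8]
gripper_width: 0.025
```

```bash
python3 - <<'E'
from h import *
st();go(s2w(-.20,-.012,.128),down(90));go(s2w(-.26,-.012,.128))
E
```

```text
t 14.6667 tcp shelf [-0.2705 -0.0012  0.1262] q [ 0.22  0.27  1.8   0.01  1.1  -1.43] F [ 0.8 -0.4 -1.8] w 0.025
turn [88.7 -1.2  1. ] shift now [ -1.8 -70.8  -9.2] after turn [ -1.8 -10.8  70.5]
turn [0. 0. 0.] shift now [ -1.6 -10.8 -10.6] after turn [ -1.6 -10.8 -10.6]
```

>>> arm_command:
  plan:
    - [0,0,0,7,0,0,-1]
    - [0,0,0,7,0,0,-1]
    - [0,0,0,7,0,0,-1]
    - [0,0,0,7,0,0,-1]
    - [0,0,0,7,0,0,-1]
    - [0,0,0,7,0,0,-1]
    - [0,0,0,7,0,0,-1]
    - [0,0,0,7,0,0,-1]
    - [0,0,0,7,0,0,-1]
    - [0,0,0,7,0,0,-1]

```text
t: 15.5
eef_pos: [0.4721, 0.1797, 0.1319]
tool_rot: [0.911, 1.387, -0.92]
contact_force: [-0.3, -0.6, -1.1]
gripper_width: 0.025
```

>>> arm_command:
  plan:
    - [0,0,0,7,0,0,-1]
    - [0,0,0,7,0,0,-1]
    - [0,0,0,5,0,0,-1]
    - [0,0,0,0,0,0,-1]
    - [0,0,0,0,0,0,-1]
    - [0,0,0,0,0,0,-1]
    - [0,0,0,0,0,0,-1]
    - [0,0,0,0,0,0,-1]
    - [0,0,0,0,0,0,-1]
    - [0,0,0,0,0,0,-1]

```text
t: 16.33
eef_pos: [0.4691, 0.1797, 0.1294]
tool_rot: [1.159, 1.256, -1.18]
contact_force: [-0.7, -0.8, -1.7]
gripper_width: 0.0251
```

```bash
python3 - <<'E'
from h import *
st();go(s2w(-.20,-.012,.128),down(90))
c=cam('side','s4.png');w=cam('wrist','w4.png')
o=robot.get_obs();M=R.from_rotvec(o['tool_rot']).as_matrix();T=o['eef_pos'];g=T-M[:,0]*0  
for d in(0,177,):
  for z in(T[2]-.0055,T[2]-.0055+.034):
    p=w2s(T);q=s2w(p[0]+d/1000,p[1],z);print(d,z,'side',proj(c,q),'wrist',proj(w,q))
im=c['image'][120:300,180:440]
cv2.imwrite('pics/f.png',np.vstack([cv2.resize(im,(520,360),interpolation=cv2.INTER_CUBIC),np.pad(cv2.resize(w['image'],(320,240)),((0,0),(0,200),(0,0)))])[:,:,::-1])
E
```

```text
t 16.3333 tcp shelf [-0.272  -0.0036  0.1294] q [0.22 0.26 1.8  0.01 1.1  0.16] F [-0.7 -0.8 -1.7] w 0.0251
turn [-2.4 -0.4  1.2] shift now [ 1.1 -5.4 72.3] after turn [ 1.4 -8.4 72. ]
0 0.12393316959699457 side [252.197  185.1384] wrist [252.9042 240.7461]
0 0.15793316959699458 side [252.1027 176.2871] wrist [251.1919 271.8917]
177 0.12393316959699457 side [220.8953 226.9985] wrist [263.3296 469.0305]
177 0.15793316959699458 side [220.0467 218.1402] wrist [264.0597 535.8114]
```

View pics/f.png

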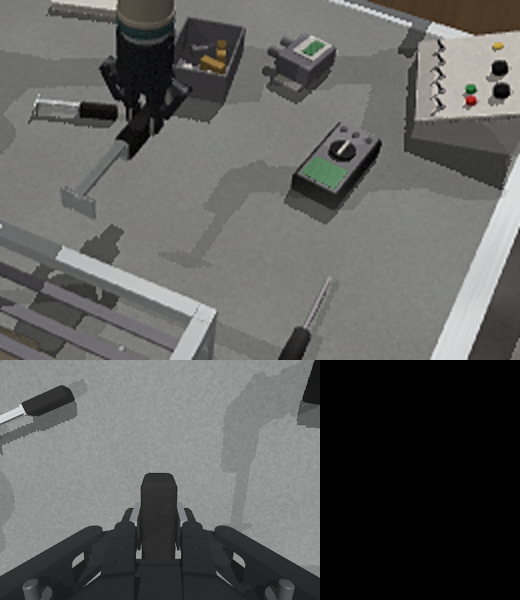

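The side view puts the blade edge at full-image (219.5,226.5), against (221,227) predicted. The hook is level, with the blade 177 mm ahead of the TCP. Moving in.

>>> arm_command:
  plan:
    - [0,-2,0,-1.2,0,0.6,-1]
    - [1,-3,10,-1.2,0,0.6,-1]
    - [1,-3,20,0,0,0,-1]
    - [0,0,30,0,0,0,-1]
    - [0,0,30,0,0,0,-1]
    - [0,0,30,0,0,0,-1]
    - [0,0,20,0,0,0,-1]
    - [0,0,10,0,0,0,-1]
    - [0,0,0,0,0,0,-1]
    - [0,0,0,0,0,0,-1]

```text
t: 17.27
eef_pos: [0.4755, 0.0262, 0.1267]
tool_rot: [1.132, 1.264, -1.117]
contact_force: [-0.9, 0.1, -1.6]
gripper_width: 0.025
```

```bash
python3 - <<'E'
from h import *
st();go(s2w(-.069,-.012,.1275),down(90))
c=cam('side','s5.png')
im=c['image'][200:370,60:300]
cv2.imwrite('pics/g.png',cv2.resize(im,None,fx=3.3,fy=3.3,interpolation=cv2.INTER_CUBIC)[:,:,::-1])
for x in(.075,.085,.095):
  for y in(-.068,.044):print(x,y,(proj(c,s2w(x,y,.108))-[60,200])*3.3)
E
```

```text
t 17.2667 tcp shelf [-0.1186 -0.0125  0.1267] q [-0.1   0.21  1.88  0.01  1.05 -0.22] F [-0.9  0.1 -1.6] w 0.025
turn [ 0.9 -0.4 -0.3] shift now [-1.2 -0.3 49.6] after turn [-0.8  0.5 49.6]
0.075 -0.068 [336.2481 232.4833]
0.075 0.044 [467.6703 293.0287]
0.085 -0.068 [327.8704 242.8917]
0.085 0.044 [459.8876 304.2799]
0.095 -0.068 [319.378  253.4426]
0.095 0.044 [451.9941 315.6912]
```

View pics/g.png

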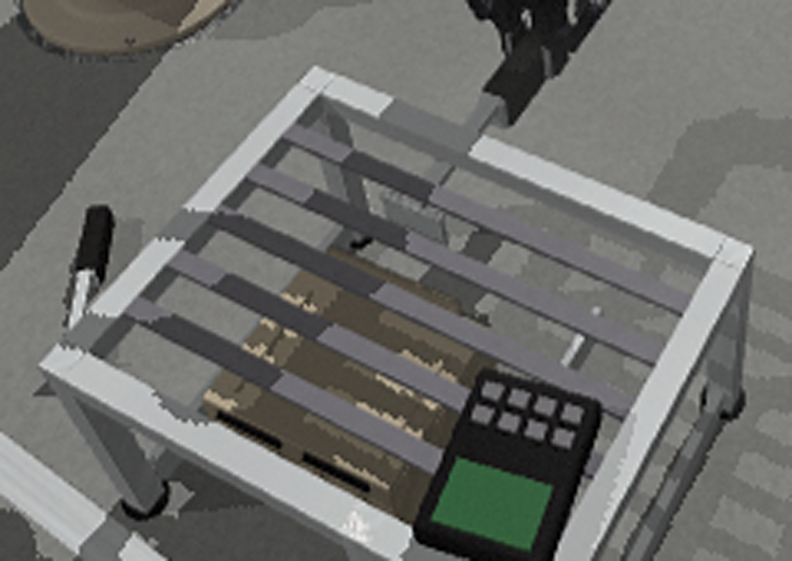

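The side view shows the lip running from (335,243) to (462,302), which matches bead x≈0.08–0.085. The blade at (410,215) is still in front of it and centred. Go over it.

>>> arm_command:
  plan:
    - [0,0,8,0.5,0,0,-1]
    - [0,0,12,0.4,0,0,-1]
    - [0,0,12,0,0,0,-1]
    - [0,0,10,0,0,0,-1]
    - [0,0,6,0,0,0,-1]
    - [0,0,2,0,0,0,-1]
    - [0,0,0,0,0,0,-1]
    - [0,0,0,0,0,0,-1]
    - [0,0,0,0,0,0,-1]
    - [0,0,0,0,0,0,-1]

```text
t: 18.15
eef_pos: [0.4808, -0.0229, 0.126]
tool_rot: [1.14, 1.261, -1.124]
contact_force: [0.7, -1.2, -0.8]
gripper_width: 0.0248
```

```bash
python3 - <<'E'
from h import *
st();go(s2w(-.069,-.012,.0995),down(90))
E
```

```text
t 18.15 tcp shelf [-0.0693 -0.0121  0.126 ] q [-0.2   0.22  1.86  0.01  1.05 -0.31] F [ 0.7 -1.2 -0.8] w 0.0248
turn [ 0.3 -0.5 -0.2] shift now [26.5 -0.   0.5] after turn [26.5  0.1  0.3]
```

>>> arm_command:
  plan:
    - [3,0,0,0,0,0,-1]
    - [6,0,0,0,0,0,-1]
    - [6,0,0,0,0,0,-1]
    - [6,0,0,0,0,0,-1]
    - [4,0,0,0,0,0,-1]
    - [2,0,0,0,0,0,-1]
    - [0,0,0,0,0,0,-1]
    - [0,0,0,0,0,0,-1]
    - [0,0,0,0,0,0,-1]
    - [0,0,0,0,0,0,-1]

```text
t: 18.98
eef_pos: [0.4799, -0.0212, 0.0951]
tool_rot: [1.139, 1.265, -1.124]
contact_force: [0.2, 1.3, -1.4]
gripper_width: 0.0252
```

```bash
python3 - <<'E'
from h import *
o=st();print(SR.T@o['contact_force'][:2])
E
```

```text
t 18.9833 tcp shelf [-0.0711 -0.0128  0.0951] q [-0.2   0.26  1.91  0.01  0.98 -0.31] F [ 0.2  1.3 -1.4] w 0.0252
[-1.2629  0.3009]
```

>>> arm_command:
  plan:
    - [0,0,-1,0,0,0,-1]
    - [0,0,-2,0,0,0,-1]
    - [0,0,-2,0,0,0,-1]
    - [0,0,-2,0,0,0,-1]
    - [0,0,-2,0,0,0,-1]
    - [0,0,-2,0,0,0,-1]
    - [0,0,-2,0,0,0,-1]
    - [0,0,-2,0,0,0,-1]
    - [0,0,-2,0,0,0,-1]
    - [0,0,-2,0,0,0,-1]

```text
t: 19.82
eef_pos: [0.4789, -0.0028, 0.096]
tool_rot: [1.136, 1.26, -1.124]
contact_force: [0.4, -2.5, -2.8]
gripper_width: 0.0254
```

```bash
python3 - <<'E'
from h import *
o=st();print(SR.T@o['contact_force'][:2])
E
```

```text
t 19.8167 tcp shelf [-0.0894 -0.012   0.096 ] q [-0.16  0.25  1.91  0.01  0.97 -0.27] F [ 0.4 -2.5 -2.8] w 0.0254
[2.5273 0.1215]
```

>>> arm_command:
  plan:
    - [0,0,-2,0,0,0,-1]
    - [0,0,-3,0,0,0,-1]
    - [0,0,-4,0,0,0,-1]
    - [0,0,-5,0,0,0,-1]
    - [0,0,-6,0,0,0,-1]
    - [0,0,-7,0,0,0,-1]
    - [0,0,-8,0,0,0,-1]
    - [0,0,-8,0,0,0,-1]
    - [0,0,-8,0,0,0,-1]
    - [0,0,-8,0,0,0,-1]

```text
t: 20.65
eef_pos: [0.4713, 0.0615, 0.0961]
tool_rot: [1.137, 1.26, -1.125]
contact_force: [1.0, -2.1, -4.2]
gripper_width: 0.025
```

```bash
python3 - <<'E'
from h import *
o=st();print(SR.T@o['contact_force'][:2]);go(s2w(-.38,-.012,.096),down(90))
c=cam('side','s6.png')
im=c['image'][100:340,90:410]
cv2.imwrite('pics/i.png',cv2.resize(im,None,fx=2.5,fy=2.5,interpolation=cv2.INTER_CUBIC)[:,:,::-1])
E
```

```text
t 20.65 tcp shelf [-0.1542 -0.0131  0.0961] q [-0.02  0.25  1.92  0.01  0.97 -0.13] F [ 1.  -2.1 -4.2] w 0.025
[2.2064 0.7579]
turn [ 0.4 -0.4 -0.2] shift now [   1.6    2.7 -225.8] after turn [   0.1    1.1 -225.8]
```

View pics/i.png

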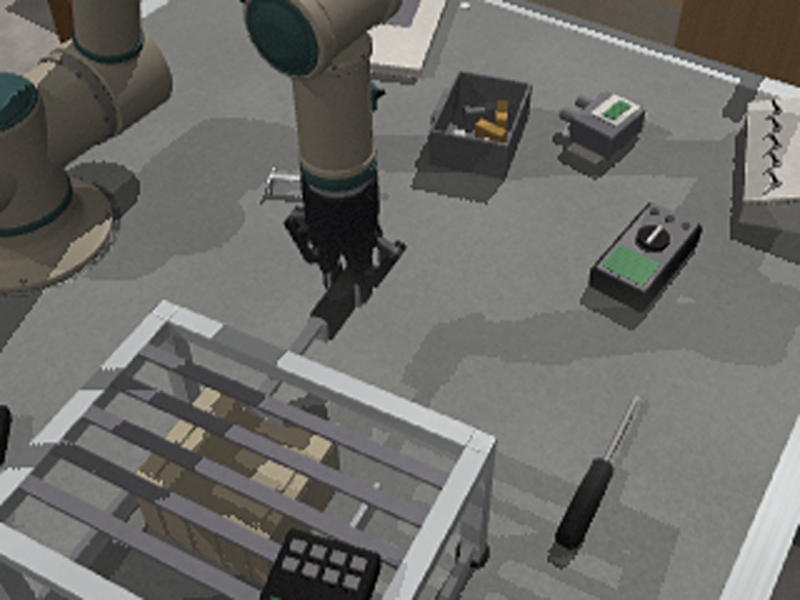

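The picture shows the case following, with the blade hooked at (285,360) and the case's rear corner now near (150,480). Keep pulling at an even pace.

>>> arm_command:
  plan:
    - [0,0,-3,0,0,0,-1]
    - [0,0,-5,0,0,0,-1]
    - [0,0,-7,0,0,0,-1]
    - [0,0,-9,0,0,0,-1]
    - [0,0,-10,0,0,0,-1]
    - [0,0,-10,0,0,0,-1]
    - [0,0,-10,0,0,0,-1]
    - [0,0,-10,0,0,0,-1]
    - [0,0,-10,0,0,0,-1]
    - [0,0,-10,0,0,0,-1]

```text
t: 21.53
eef_pos: [0.4603, 0.1543, 0.0967]
tool_rot: [1.136, 1.262, -1.126]
contact_force: [0.3, -2.4, -2.9]
gripper_width: 0.0251
```

>>> arm_command:
  plan:
    - [0,0,-10,0,0,0,-1]
    - [0,0,-10,0,0,0,-1]
    - [0,0,-10,0,0,0,-1]
    - [0,0,-10,0,0,0,-1]
    - [0,0,-10,0,0,0,-1]
    - [0,0,-10,0,0,0,-1]
    - [0,0,-10,0,0,0,-1]
    - [0,0,-10,0,0,0,-1]
    - [0,0,-8,0,0,0,-1]
    - [0,0,-5,0,0,0,-1]

```text
t: 22.37
eef_pos: [0.4476, 0.2584, 0.0969]
tool_rot: [1.134, 1.264, -1.126]
contact_force: [0.5, -1.9, -2.0]
gripper_width: 0.0249
```

>>> arm_command:
  plan:
    - [0,0,-8,0,0,0,-1]
    - [0,0,-9,0,0,0,-1]
    - [0,0,-9,0,0,0,-1]
    - [0,0,-9,0,0,0,-1]
    - [0,0,-9,0,0,0,-1]
    - [0,0,-7,0,0,0,-1]
    - [0,0,-4,0,0,0,-1]
    - [0,0,-2,0,0,0,-1]
    - [0,0,0,0,0,0,-1]
    - [0,0,0,0,0,0,-1]

```text
t: 23.2
eef_pos: [0.4399, 0.322, 0.097]
tool_rot: [1.131, 1.265, -1.127]
contact_force: [0.3, -2.9, -1.9]
gripper_width: 0.0252
```

```bash
python3 - <<'E'
from h import *
o=st();print(SR.T@o['contact_force'][:2])
c=cam('side','s7.png');t=cam('top','t7.png')
cv2.imwrite('pics/j.png',np.hstack([cv2.resize(c['image'][90:330,130:330],(400,480)),cv2.resize(t['image'][90:290,180:350],(400,480))])[:,:,::-1])
E
```

```text
t 23.2 tcp shelf [-0.4165 -0.0184  0.097 ] q [0.5  0.34 1.77 0.01 1.03 0.39] F [ 0.3 -2.9 -1.9] w 0.0252
[ 2.9489 -0.0276]
```

View pics/j.png

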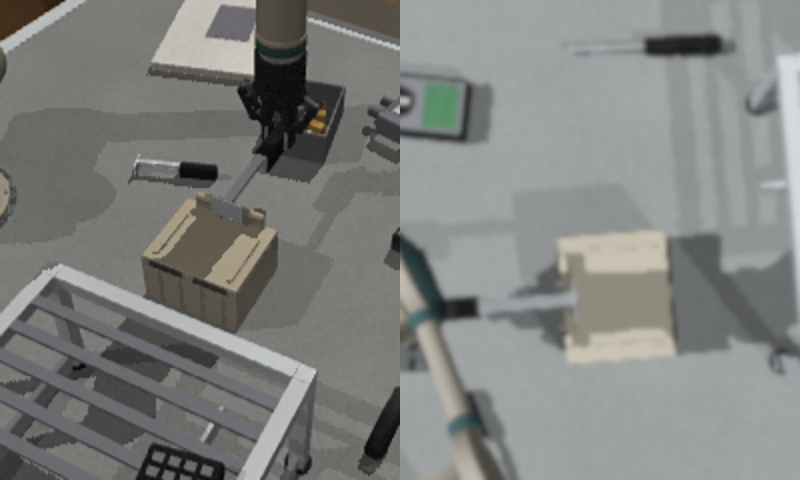

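The case stands wholly in front of the shelf, its back at about x=-0.124, with the lid shut and the blade still hooked at (228,205) in the left view. Now unhook, lift, move aside and lay the hook at shelf y≈0.13.

>>> arm_command:
  plan:
    - [0,0,4,0,0,0,-1]
    - [0,0,4,0,0,0,-1]
    - [-4,0,1,0,0,0,-1]
    - [-10,0,0,0,0,0,-1]
    - [-20,0,0,0,0,0,-1]
    - [-20,0,0,0,0,0,-1]
    - [-5,15,0,0,0,0,-1]
    - [0,25,0,0,0,0,-1]
    - [0,30,5,0,0,0,-1]
    - [0,30,10,0,0,0,-1]

```text
t: 24.13
eef_pos: [0.5396, 0.3095, 0.1669]
tool_rot: [1.139, 1.271, -1.122]
contact_force: [0.1, -0.6, -1.1]
gripper_width: 0.0249
```

```bash
python3 - <<'E'
from h import *
st();go(s2w(-.33,.13,.0065),down(90))
E
```

```text
t 24.1333 tcp shelf [-0.3942  0.0794  0.1669] q [0.4  0.38 1.51 0.02 1.25 0.29] F [ 0.1 -0.6 -1.1] w 0.0249
turn [ 0.5 -0.9  0. ] shift now [159.3  50.   67.1] after turn [160.4  50.6  64.2]
```

>>> arm_command:
  plan:
    - [0,15,15,0.3,-0.4,0,-1]
    - [0,20,25,0.2,-0.4,0,-1]
    - [0,15,20,0,0,0,-1]
    - [10,0,3,0,0,0,-1]
    - [20,0,0,0,0,0,-1]
    - [25,0,0,0,0,0,-1]
    - [25,0,0,0,0,0,-1]
    - [25,0,0,0,0,0,-1]
    - [20,0,0,0,0,0,-1]
    - [10,0,0,0,0,0,-1]

```text
t: 24.97
eef_pos: [0.6162, 0.2513, 0.0413]
tool_rot: [1.164, 1.238, -1.115]
contact_force: [0.3, 0.1, -1.8]
gripper_width: 0.0249
```

```bash
python3 - <<'E'
from h import *
st();go(s2w(-.33,.13,.0065),down(90))
E
```

```text
t 24.9667 tcp shelf [-0.3286  0.1499  0.0413] q [0.28 0.54 1.58 0.01 0.99 0.19] F [ 0.3  0.1 -1.8] w 0.0249
turn [-0.5 -0.6 -1.7] shift now [ 34.2 -20.9  -0.8] after turn [ 34.8 -19.9  -1.4]
```

>>> arm_command:
  plan:
    - [5,-5,0,0,-0.3,-0.6,-1]
    - [8,-5,0,0,-0.3,-0.6,-1]
    - [8,-5,0,0,0,-0.5,-1]
    - [6,0,0,0,0,0,-1]
    - [3,0,0,0,0,0,-1]
    - [2,0,0,0,0,0,-1]
    - [0,0,0,0,0,0,-1]
    - [0,0,0,0,0,0,-1]
    - [0,0,0,0,0,0,-1]
    - [0,0,0,0,0,0,-1]

```text
t: 25.8
eef_pos: [0.6017, 0.2517, 0.01]
tool_rot: [1.143, 1.251, -1.14]
contact_force: [0.6, -0.6, -0.8]
gripper_width: 0.0251
```

```bash
python3 - <<'E'
from h import *
st();go(s2w(-.33,.13,.0055),down(90))
E
```

```text
t 25.8 tcp shelf [-0.3305  0.1355  0.01  ] q [0.29 0.57 1.62 0.   0.95 0.2 ] F [ 0.6 -0.6 -0.8] w 0.0251
turn [-0.5 -0.1 -0.1] shift now [ 4.5 -5.5  0.5] after turn [ 4.5 -5.5  0.5]
```

>>> arm_command:
  plan:
    - [2,0,0,0,0,0,-1]
    - [2,0,0,0,0,0,-1]
    - [1,0,0,0,0,0,-1]
    - [0,0,0,0,0,0,0]
    - [0,0,0,0,0,0,0]
    - [0,0,0,0,0,0,0]
    - [-10,0,0,0,0,0,0]
    - [-25,0,0,0,0,0,0]
    - [-35,0,0,-7,0,0,0]
    - [-40,0,0,-7,0,0,0]

```text
t: 26.63
eef_pos: [0.5966, 0.2495, 0.1132]
tool_rot: [0.944, 1.362, -0.963]
contact_force: [1.0, 0.1, 0.1]
gripper_width: 0.0426
```

>>> arm_command:
  plan:
    - [-40,0,0,-7,0,0,0]
    - [-40,0,0,-7,0,0,0]
    - [0,0,0,-7,0,0,0]
    - [0,0,0,-7,0,0,0]
    - [0,0,0,-7,0,0,0]
    - [0,0,0,-7,0,0,0]
    - [0,0,0,-7,0,0,0]
    - [0,0,0,-7,0,0,0]
    - [0,0,0,-7,0,0,0]
    - [0,0,0,-7,0,0,0]

```text
t: 27.47
eef_pos: [0.6035, 0.2514, 0.2199]
tool_rot: [-0.014, 1.554, 0.02]
contact_force: [0.1, 0.4, 0.7]
gripper_width: 0.0427
```

```bash
python3 - <<'E'
from h import *
o=st();go(s2w(-.248,-.012,.20),down(180))
c=cam('wrist','w8.png');t=cam('top','t8.png');s=cam('side','s8.png')
for x in(-.26,-.248,-.24):
  for y in(-.068,.044):print(x,y,proj(c,s2w(x,y,.108)),proj(t,s2w(x,y,.108)),proj(s,s2w(x,y,.108)))
cv2.imwrite('pics/k.png',np.hstack([cv2.resize(s['image'][90:290,130:330],(400,400)),cv2.resize(t['image'][90:290,180:350],(400,400))])[:,:,::-1])
E
```

```text
t 27.4667 tcp shelf [-0.33    0.1372  0.2199] q [ 0.29  0.39  1.36 -0.    1.37 -1.3 ] F [0.1 0.4 0.7] w 0.0427
turn [-4.5  1.  -0.2] shift now [  17.1  -93.4 -142.7] after turn [  19.9  -82.  -149.2]
-0.26 -0.068 [133.3235 -75.2124] [250.2854 232.8886] [230.7848 184.8595]
-0.26 0.044 [159.3972  88.4136] [247.1749 192.6697] [265.2358 196.9717]
-0.248 -0.068 [116.9979 -73.6607] [254.6071 232.548 ] [228.7588 187.3765]
-0.248 0.044 [145.1564  89.6128] [251.4675 192.3284] [263.381  199.6531]
-0.24 -0.068 [106.1334 -72.6281] [257.4887 232.3209] [227.3931 189.0732]
-0.24 0.044 [135.6773  90.4111] [254.3295 192.1009] [262.1303 201.4612]
```

View pics/k.png

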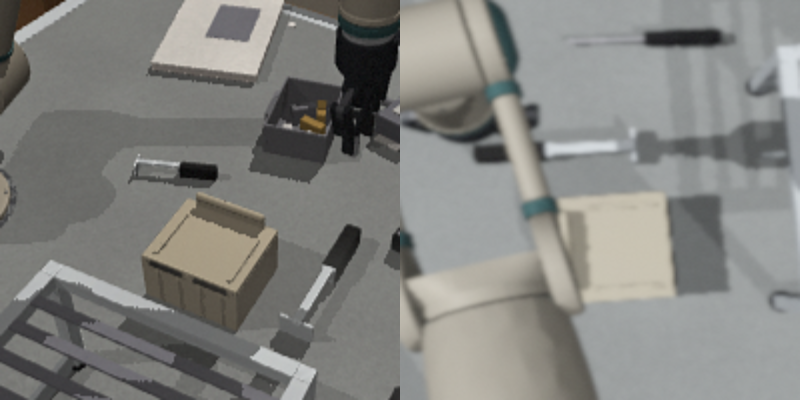

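Side half: lip top runs from full-image (228.5,187.5) to (262.5,196), so the bead is at x≈-0.25 to -0.26. The hook lies flat well clear of the case at y≈0.13. Next, take the lip bead.

>>> arm_command:
  plan:
    - [0,0,0,-2.2,0.5,0,0.5]
    - [0,0,0,-2.3,0.5,0,0.5]
    - [0,-15,-25,0,0,0,0.5]
    - [0,-15,-30,0,0,0,0.5]
    - [0,-15,-30,0,0,0,0.5]
    - [0,-15,-30,0,0,0,0.5]
    - [0,-10,-25,0,0,0,0.5]
    - [0,-5,-8,0,0,0,0.5]
    - [0,0,0,0,0,0,0.5]
    - [0,0,0,0,0,0,0.5]

```text
t: 28.45
eef_pos: [0.4575, 0.1621, 0.2187]
tool_rot: [-0.047, 1.569, 0.054]
contact_force: [0.2, 0.8, -0.5]
gripper_width: 0.0643
```

```bash
python3 - <<'E'
from h import *
o=st();go(s2w(-.253,-.012,.09),down(180))
c=cam('wrist','w9.png')
for x in(-.26,-.25,-.24):
  for y in(-.068,.044):print(x,y,proj(c,s2w(x,y,.108)))
s=cam('side','s9.png')
cv2.imwrite('pics/l.png',np.hstack([cv2.resize(c['image'],(500,375)),cv2.resize(s['image'][110:260,180:300],(300,375))])[:,:,::-1])
E
```

```text
t 28.45 tcp shelf [-0.2556 -0.0169  0.2187] q [ 0.19  0.15  1.71  0.    1.28 -1.44] F [ 0.2  0.8 -0.5] w 0.0643
turn [-2.   0.1 -0.2] shift now [128.7  -3.    4.8] after turn [128.7  -2.6   4.9]
-0.26 -0.068 [254.807  134.7601]
-0.26 0.044 [258.7956 252.2193]
-0.25 -0.068 [243.327  135.1846]
-0.25 0.044 [248.5208 252.5735]
-0.24 -0.068 [231.8526 135.609 ]
-0.24 0.044 [238.2505 252.9275]
```

View pics/l.png

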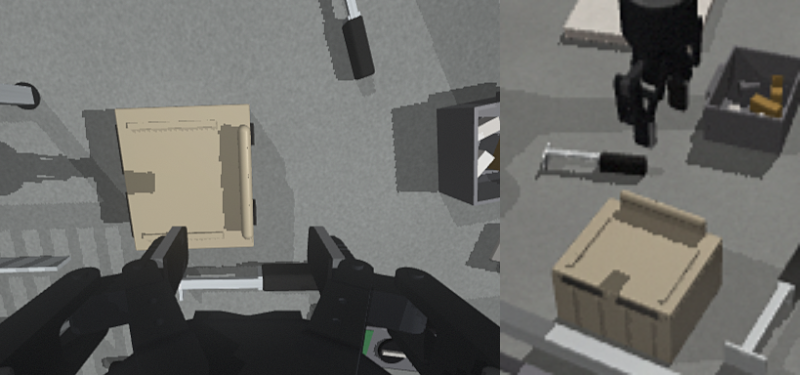

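The wrist view shows the bead from full-image (250,129) to (252,244), directly below the jaws: bead at x≈-0.255, y≈-0.019, case yaw 1.5°. That was my 12th picture, so from here I use numbers only.

>>> arm_command:
  plan:
    - [10,0,0,-0.7,0,0,0.5]
    - [20,0,0,0,0,0,0.5]
    - [20,0,0,0,0,0,0.5]
    - [20,0,0,0,0,0,0.5]
    - [15,0,0,0,0,0,0.5]
    - [5,0,0,0,0,0,0.5]
    - [0,0,0,0,0,0,0.5]
    - [0,0,0,0,0,0,0.5]
    - [0,0,0,0,0,0,0.5]
    - [0,0,0,0,0,0,0.5]

```text
t: 29.38
eef_pos: [0.4708, 0.1678, 0.1213]
tool_rot: [-0.059, 1.562, 0.069]
contact_force: [0.4, 0.6, 0.6]
gripper_width: 0.0638
```

```bash
python3 - <<'E'
from h import *
o=st();go(s2w(-.255,-.018,.09),down(181.3))
E
```

```text
t 29.3833 tcp shelf [-0.2601 -0.0031  0.1213] q [ 0.2   0.25  1.84  0.01  1.04 -1.46] F [0.4 0.6 0.6] w 0.0638
turn [-2.3  0.5 -0.3] shift now [ 31.2  -5.5 -15.1] after turn [ 31.3  -4.7 -15. ]
```

>>> arm_command:
  plan:
    - [6,-2,-4,0,0,0,0.5]
    - [8,-2,-5,0,0,0,0.5]
    - [8,-1,-4,0,0,0,0.5]
    - [6,0,-2,0,0,0,0.5]
    - [3,0,0,0,0,0,0.5]
    - [0,0,0,0,0,0,0.5]
    - [0,0,0,0,0,0,0.5]
    - [0,0,0,0,0,0,0.5]
    - [0,0,0,0,0,0,0.5]
    - [0,0,0,0,0,0,0.5]

```text
t: 30.22
eef_pos: [0.4563, 0.1614, 0.0894]
tool_rot: [-0.058, 1.557, 0.07]
contact_force: [0.4, 0.9, -0.5]
gripper_width: 0.0642
```

```bash
python3 - <<'E'
from h import *
o=st();go(s2w(-.255,-.018,.09),down(178.7))
E
```

```text
t 30.2167 tcp shelf [-0.2551 -0.0182  0.0894] q [ 0.19  0.26  1.92  0.01  0.95 -1.46] F [ 0.4  0.9 -0.5] w 0.0642
turn [ 0.3  0.8 -0.4] shift now [-0.6 -0.1  0.2] after turn [-0.6 -0.1  0.2]
```

>>> arm_command:
  plan:
    - [0,0,0,0,0,0,-1]
    - [0,0,0,0,0,0,-1]
    - [0,0,0,0,0,0,-1]
    - [0,0,0,0,0,0,-1]
    - [0,0,0,0,0,0,-1]
    - [0,0,0,0,0,0,-1]
    - [0,0,0,0,0,0,-1]
    - [0,0,0,0,0,0,-1]
    - [0,0,0,0,0,0,-1]
    - [0,0,0,0,0,0,-1]

```text
t: 31.05
eef_pos: [0.4574, 0.1612, 0.0903]
tool_rot: [-0.06, 1.554, 0.07]
contact_force: [2.1, 0.2, 0.2]
gripper_width: 0.01
```

```bash
python3 - <<'E'
from h import *
o=st()
E
```

```text
t 31.05 tcp shelf [-0.2548 -0.017   0.0903] q [ 0.19  0.26  1.92  0.01  0.95 -1.46] F [2.1 0.2 0.2] w 0.01
```

>>> arm_command:
  plan:
    - [-4,-0.5,0,0,0,2,-1]
    - [-7.6,-0.9,0,0,0,3.5,-1]
    - [-7.6,-0.9,0,0,0,3.5,-1]
    - [-7.6,-0.9,0,0,0,3.5,-1]
    - [-7.6,-0.9,0,0,0,3.5,-1]
    - [-7.6,-0.9,0,0,0,3.5,-1]
    - [-7.6,-0.9,0,0,0,3.5,-1]
    - [-7.6,-0.9,0,0,0,3.5,-1]
    - [-4,-0.5,0,0,0,2,-1]
    - [0,0,0,0,0,0,-1]

```text
t: 31.88
eef_pos: [0.4592, 0.1395, 0.1495]
tool_rot: [0.341, 1.534, 0.482]
contact_force: [-0.0, 3.0, 0.9]
gripper_width: 0.0097
```

```bash
cat >> h.py <<'E'
def lid():
    o=st();M=R.from_rotvec(o['tool_rot']).as_matrix();X=np.r_[SR.T@M[:2,0],M[2,0]];p=w2s(o['eef_pos']);g=p-X*.0125
    print('tilt',np.degrees(np.arctan2(-X[0],-X[2])),'bead',g,'rel hinge(-.131)',g[[0,2]]-[-.131,.076],'angle',168.2-np.degrees(np.arctan2(g[2]-.076,g[0]+.131)),'r',np.hypot(g[2]-.076,g[0]+.131),'Fshelf',SR.T@o['contact_force'][:2])
E
python3 - <<'E'
from h import *
lid()
E
```

```text
t 31.8833 tcp shelf [-0.233  -0.0174  0.1495] q [-0.24  0.24  1.92  0.54  1.2  -2.16] F [-0.   3.   0.9] w 0.0097
tilt 30.005762006471134 bead [-0.2268 -0.0177  0.1603] rel hinge(-.131) [-0.0958  0.0843] angle 29.576897594488628 r 0.12760587067639803 Fshelf [-2.9645  0.2656]
```

>>> arm_command:
  plan:
    - [-4,-0.5,0,0,0,1.5,-1]
    - [-7.6,-1,0,0,0,3,-1]
    - [-7.6,-1.2,0,0,0,3,-1]
    - [-7.6,-1.4,0,0,0,2.5,-1]
    - [-6,-1.4,0,0,0,1.5,-1]
    - [-4,-1.2,0,0,0,1,-1]
    - [0,0,0,0,0,0,-1]
    - [0,0,0,0,0,0,-1]
    - [0,0,0,0,0,0,-1]
    - [0,0,0,0,0,0,-1]

```text
t: 32.72
eef_pos: [0.4609, 0.1135, 0.1726]
tool_rot: [0.512, 1.507, 0.649]
contact_force: [0.2, 0.8, -1.6]
gripper_width: 0.0094
```

```bash
python3 - <<'E'
from h import *
lid()
E
```

```text
t 32.7167 tcp shelf [-0.207  -0.0183  0.1726] q [-0.41  0.3   1.9   0.66  1.39 -2.35] F [ 0.2  0.8 -1.6] w 0.0094
tilt 42.4020399759982 bead [-0.1985 -0.0186  0.1819] rel hinge(-.131) [-0.0675  0.1059] angle 45.66468405956705 r 0.12557527548866923 Fshelf [-0.7641  0.2333]
```

>>> arm_command:
  plan:
    - [0,0,0,0,0,0,0]
    - [0,0,0,0,0,0,0]
    - [0,0,0,0,0,0,0]
    - [0,0,0,0,0,0,0]
    - [-10,0,0,0,0,0,0]
    - [-25,0,0,0,0,0,0]
    - [-30,0,0,0,0,-5,0]
    - [-25,0,0,0,0,-7,0]
    - [-15,0,0,0,0,-7,0]
    - [0,0,0,0,0,-7,0]

```text
t: 33.55
eef_pos: [0.4664, 0.0383, 0.2575]
tool_rot: [0.153, 1.558, 0.276]
contact_force: [0.1, 1.2, -0.7]
gripper_width: 0.0428
```

```bash
python3 - <<'E'
from h import *
lid();go(s2w(-.30,-.018,.27),down(180))
E
```

```text
t 33.55 tcp shelf [-0.1316 -0.0203  0.2575] q [-0.27  0.11  1.68  0.26  1.43 -1.97] F [ 0.1  1.2 -0.7] w 0.0428
tilt 15.628072021482778 bead [-0.1283 -0.0206  0.2695] rel hinge(-.131) [0.0027 0.1935] angle 79.01319126977378 r 0.19352599372087784 Fshelf [-1.1891  0.2614]
turn [ -1.2   0.8 -15.6] shift now [ 33.3 165.5  -1.3] after turn [-12.5 168.4   2.3]
```

>>> arm_command:
  plan:
    - [0,0,0,-0.5,0,-5,-1]
    - [0,0,0,-0.7,0.4,-5,-1]
    - [0,0,0,0,0.4,-5.6,-1]
    - [0,20,0,0,0,0,-1]
    - [0,35,0,0,0,0,-1]
    - [0,35,0,0,0,0,-1]
    - [0,35,0,0,0,0,-1]
    - [0,35,0,0,0,0,-1]
    - [0,15,0,0,0,0,-1]
    - [0,0,0,0,0,0,-1]

```text
t: 34.38
eef_pos: [0.4519, 0.2181, 0.2692]
tool_rot: [-0.087, 1.543, 0.056]
contact_force: [-0.2, -0.7, 0.2]
gripper_width: -0.0004
```

```bash
python3 - <<'E'
from h import *
lid();go(s2w(-.30,-.018,.145),down(180))
E
```

```text
t 34.3833 tcp shelf [-0.312  -0.0169  0.2692] q [ 0.33  0.14  1.6  -0.03  1.39 -1.33] F [-0.2 -0.7  0.2] w -0.0004
tilt -1.2025394503487385 bead [-0.3122 -0.0172  0.2817] rel hinge(-.131) [-0.1812  0.2057] angle 36.81302963192334 r 0.2741398899842438 Fshelf [ 0.6699 -0.2315]
turn [-0.5  1.5  1.2] shift now [124.3  -9.4  -4.2] after turn [124.2 -12.   -1.1]
```

>>> arm_command:
  plan:
    - [15,0,0,0,0.7,0.6,-1]
    - [30,0,0,0,0.7,0.6,-1]
    - [30,0,0,0,0,0,-1]
    - [30,0,0,0,0,0,-1]
    - [15,0,0,0,0,0,-1]
    - [4,0,0,0,0,0,-1]
    - [0,0,0,0,0,0,-1]
    - [0,-5,0,0,0,0,-1]
    - [0,-10,0,0,0,0,-1]
    - [0,-10,0,0,0,0,-1]

```text
t: 35.22
eef_pos: [0.4579, 0.1827, 0.1409]
tool_rot: [-0.066, 1.568, 0.066]
contact_force: [0.7, -1.1, -0.1]
gripper_width: 0.0001
```

```bash
python3 - <<'E'
from h import *
st();go(s2w(-.14,-.018,.147),down(180))
E
```

```text
t 35.2167 tcp shelf [-0.2762 -0.0144  0.1409] q [ 0.24  0.22  1.82 -0.    1.1  -1.42] F [ 0.7 -1.1 -0.1] w 0.0001
turn [-0.9  0.1  0. ] shift now [  -6.1 -136.2   -1.5] after turn [  -6.1 -136.2   -3.6]
```

>>> arm_command:
  plan:
    - [-1,-6,0,0,0,0,-1]
    - [-1,-8,0,0,0,0,-1]
    - [-1,-8,0,0,0,0,-1]
    - [-1,-8,0,0,0,0,-1]
    - [-1,-8,0,0,0,0,-1]
    - [-1,-8,0,0,0,0,-1]
    - [0,-8,0,0,0,0,-1]
    - [0,-8,0,0,0,0,-1]
    - [0,-8,0,0,0,0,-1]
    - [0,-6,0,0,0,0,-1]

```text
t: 36.05
eef_pos: [0.4687, 0.1008, 0.1548]
tool_rot: [-0.057, 1.554, 0.07]
contact_force: [-3.1, 5.4, 12.5]
gripper_width: -0.0002
```

```bash
python3 - <<'E'
from h import *
lid();c=cam('side','s10.png');t=cam('top','t10.png')
for n,k in(('side',c),('top',t)):
  im=k['image'];h=cv2.cvtColor(im,cv2.COLOR_RGB2HSV);m=((h[...,0]>10)&(h[...,0]<28)&(h[...,1]>45)&(h[...,2]>50)).astype(np.uint8)
  m[:, :120]=0
  N,l,s,cc=cv2.connectedComponentsWithStats(m);print(n,[tuple(x) for x in s[1:] if x[4]>100])
for P in[(-.131,-.09,.076),(-.131,.055,.076),(-.131+.03,-.09,.2),(-.131+.03,.055,.2)]:print(P,proj(c,s2w(*P)),proj(t,s2w(*P)))
E
```

```text
t 36.05 tcp shelf [-0.1935 -0.0119  0.1548] q [ 0.06  0.18  1.84  0.01  1.11 -1.59] F [-3.1  5.4 12.5] w -0.0002
tilt 0.408811999355098 bead [-0.1935 -0.0121  0.1673] rel hinge(-.131) [-0.0625  0.0913] angle 43.82619774476508 r 0.11061748730126032 Fshelf [-5.7129 -2.5633]
side [(np.int32(154), np.int32(0), np.int32(40), np.int32(56), np.int32(309)), (np.int32(186), np.int32(0), np.int32(12), np.int32(20), np.int32(113)), (np.int32(232), np.int32(0), np.int32(280), np.int32(233), np.int32(24698)), (np.int32(120), np.int32(5), np.int32(72), np.int32(114), np.int32(2111)), (np.int32(120), np.int32(44), np.int32(17), np.int32(40), np.int32(223)), (np.int32(223), np.int32(87), np.int32(22), np.int32(27), np.int32(136)), (np.int32(280), np.int32(140), np.int32(14), np.int32(17), np.int32(145)), (np.int32(198), np.int32(178), np.int32(69), np.int32(78), np.int32(2910))]
top [(np.int32(464), np.int32(117), np.int32(48), np.int32(94), np.int32(1178)), (np.int32(139), np.int32(218), np.int32(10), np.int32(17), np.int32(130)), (np.int32(120), np.int32(223), np.int32(18), np.int32(12), np.int32(128))]
(-0.131, -0.09, 0.076) [201.7646 218.9837] [296.4385 236.7935]
(-0.131, 0.055, 0.076) [247.7651 237.1055] [292.1357 186.1615]
(-0.101, -0.09, 0.2) [190.6384 193.9518] [312.5833 237.5394]
(-0.101, 0.055, 0.2) [241.19  212.858] [307.5955 180.6406]
```

```bash
python3 - <<'E'
from h import *
c=cam('side','s11.png')
h=cv2.cvtColor(c['image'],cv2.COLOR_RGB2HSV)[166:262,190:286]
ch=np.full(h.shape[:2],'.');b=(h[...,0]>8)&(h[...,0]<28)&(h[...,1]>40)
ch[b]='o';ch[b&(h[...,2]>150)]='O';ch[h[...,2]<45]='#'
for r in ch[::2]:print(''.join(r))
def lp(th,dx,dz,y):
  a=np.radians(th);return s2w(-.131+dx*np.cos(a)+dz*np.sin(a),y,.076-dx*np.sin(a)+dz*np.cos(a))
for th in(0,20,30,45,60,75):
  print(th,[(proj(c,lp(th,-.124,.032,y))-[190,166]).round(0) for y in(-.074,.037)],'front edge',[(proj(c,lp(th,-.13,0,y))-[190,166]).round(0) for y in(-.092,.057)])
E
```

```text
.................................########################.......................................
.................................########################.......................................
................................####.###################........................................
..............................#####.####################........................................
..............................###....##################.........................................
..............................###...###################.........................................
................O.............##...#################............................................
..............oooooOOOo.....###....#################............................................
..............ooooooOOoooOOo##....#################.............................................
..............oooooOOOOOOOOOoo###################...............................................
..............oooooooooooOOOOOOOOo################..............................................
.............oooooooooooooooooooo
[... 3406 characters left out ...]
....................................................
................................................................................................
0 [array([38., 19.]), array([72., 31.])] front edge [array([34., 24.]), array([79., 40.])]
20 [array([34., 13.]), array([69., 25.])] front edge [array([32., 15.]), array([78., 31.])]
30 [array([31., 11.]), array([67., 24.])] front edge [array([30., 11.]), array([77., 28.])]
45 [array([26., 11.]), array([63., 24.])] front edge [array([26.,  9.]), array([74., 25.])]
60 [array([19., 15.]), array([57., 28.])] front edge [array([20.,  9.]), array([69., 26.])]
75 [array([12., 21.]), array([51., 35.])] front edge [array([13., 12.]), array([64., 30.])]
```

The side mask matches the lid at about 72° (front edge seen at (14,12)–(64,30), predicted for 75°: (13,12)–(64,30)). The 12 N upward means the lid edge is catching the finger linkage. Back off, rise 20 mm and push on.

>>> arm_command:
  plan:
    - [0,8,0,0,0,0,-1]
    - [0,8,0,0,0,0,-1]
    - [-7,0,0,0,0,0,-1]
    - [-8,0,0,0,0,0,-1]
    - [-7,0,0,0,0,0,-1]
    - [0,0,0,0,0,0,-1]
    - [0,-6,0,0,0,0,-1]
    - [0,-8,0,0,0,0,-1]
    - [0,-8,0,0,0,0,-1]
    - [0,-8,0,0,0,0,-1]

```text
t: 37.03
eef_pos: [0.4691, 0.0831, 0.1786]
tool_rot: [-0.062, 1.556, 0.069]
contact_force: [0.2, 1.0, 0.9]
gripper_width: 0.0003
```

```bash
python3 - <<'E'
from h import *
o=st();print(SR.T@o['contact_force'][:2])
E
```

```text
t 37.0333 tcp shelf [-0.1759 -0.0132  0.1786] q [ 0.03  0.16  1.8   0.    1.17 -1.63] F [0.2 1.  0.9] w 0.0003
[-0.9685  0.2995]
```

>>> arm_command:
  plan:
    - [0,-5,0,0,0,0,-1]
    - [0,-5,0,0,0,0,-1]
    - [0,-5,0,0,0,0,-1]
    - [0,-5,0,0,0,0,-1]
    - [0,-5,0,0,0,0,-1]
    - [0,-4,0,0,0,0,-1]
    - [0,-3,0,0,0,0,-1]
    - [0,-2,0,0,0,0,-1]
    - [0,-2,0,0,0,0,-1]
    - [0,0,0,0,0,0,-1]

```text
t: 37.87
eef_pos: [0.4721, 0.04, 0.1774]
tool_rot: [-0.06, 1.558, 0.065]
contact_force: [0.3, 0.1, -0.8]
gripper_width: -0.0001
```

```bash
cat > a.py <<'E'
from h import *
o=st();print(SR.T@o['contact_force'][:2])
c=cam('side')
h=cv2.cvtColor(c['image'],cv2.COLOR_RGB2HSV)[166:262,180:276]
ch=np.full(h.shape[:2],'.');b=(h[...,0]>8)&(h[...,0]<28)&(h[...,1]>40)
ch[b]='o';ch[b&(h[...,2]>150)]='O';ch[h[...,2]<45]='#'
for r in ch[:80:2]:print(''.join(r))
def lp(th,dx,dz,y):
  a=np.radians(th);return s2w(-.131+dx*np.cos(a)+dz*np.sin(a),y,.076-dx*np.sin(a)+dz*np.cos(a))
for th in(75,85,90,97.4):
  print(th,[(proj(c,lp(th,-.124,.032,y))-[180,166]).round(0) for y in(-.074,.037)],'front edge',[(proj(c,lp(th,-.13,0,y))-[180,166]).round(0) for y in(-.092,.057)],'foot',[(proj(c,s2w(-.13,y,0))-[180,166]).round(0) for y in(-.092,.057)])
E
python3 a.py
```

```text
t 37.8667 tcp shelf [-0.1328 -0.0145  0.1774] q [-0.07  0.16  1.81  0.01  1.17 -1.72] F [ 0.3  0.1 -0.8] w -0.0001
[-0.0438  0.35  ]
........................#################################.......................................
.........................############################.###.......................................
...........................#############################........................................
............................############################........................................
............................###############################.....................................
............................###############################.....................................
............................####.##########################.....................................
............................###.#####################...........................................
................................#####################...........................................
................................####################..........................................
[... 2758 characters left out ...]
ooooooooooo.oooooooooooooooooo..o...o....................
.........................................ooooooooo.oooooooooooooooo..o..o.......................
75 [array([22., 21.]), array([61., 35.])] front edge [array([23., 12.]), array([74., 30.])] foot [array([24., 70.]), array([69., 89.])]
85 [array([18., 27.]), array([56., 41.])] front edge [array([19., 16.]), array([70., 35.])] foot [array([24., 70.]), array([69., 89.])]
90 [array([16., 30.]), array([54., 45.])] front edge [array([16., 19.]), array([68., 37.])] foot [array([24., 70.]), array([69., 89.])]
97.4 [array([12., 36.]), array([51., 51.])] front edge [array([13., 23.]), array([64., 42.])] foot [array([24., 70.]), array([69., 89.])]
```

>>> arm_command:
  plan:
    - [0,-1.5,0,0,0,0,-1]
    - [0,-1.5,0,0,0,0,-1]
    - [0,-1.5,0,0,0,0,-1]
    - [0,-1,0,0,0,0,-1]
    - [0,0,0,0,0,0,-1]
    - [0,0,0,0,0,0,-1]
    - [0,0,0,0,0,0,-1]
    - [0,0,0,0,0,0,-1]
    - [0,0,0,0,0,0,-1]
    - [0,0,0,0,0,0,-1]

```text
t: 38.75
eef_pos: [0.4722, 0.035, 0.1773]
tool_rot: [-0.061, 1.558, 0.067]
contact_force: [0.7, 0.1, -0.4]
gripper_width: 0.0001
```

```bash
python3 a.py | sed -n '1,2p;12,20p'
```

```text
t 38.75 tcp shelf [-0.1277 -0.0149  0.1773] q [-0.08  0.16  1.81  0.01  1.17 -1.73] F [ 0.7  0.1 -0.4] w 0.0001
[-0.0661  0.6632]
...............................####################.............................................
..............................##################................................................
.............................###################................................................
......................###....###################................................................
..........ooOOOOO.....##....##################.O................................................
...........ooooooOOOOOO..####################..oooOOOO..........................................
...........ooooooOoooooOOOOO..##############.#.oooooooooOOO.....................................
............oooOOOOOOOooooooOOOo...#######...#.ooooooooooooooOOO................................
............oOOOOOOOOOOOOOOOOoooooooooo####..#.###oooooooooooooooooOO...........................
```

>>> arm_command:
  plan:
    - [0,-1.5,0,0,0,0,-1]
    - [0,-1.5,0,0,0,0,-1]
    - [0,-1.5,0,0,0,0,-1]
    - [0,-1.5,0,0,0,0,-1]
    - [0,-1,0,0,0,0,-1]
    - [0,0,0,0,0,0,-1]
    - [0,0,0,0,0,0,-1]
    - [0,0,0,0,0,0,-1]
    - [0,0,0,0,0,0,-1]
    - [0,0,0,0,0,0,-1]

```text
t: 39.63
eef_pos: [0.4726, 0.0294, 0.1768]
tool_rot: [-0.056, 1.559, 0.07]
contact_force: [0.1, 2.6, -1.0]
gripper_width: 0.0002
```

```bash
python3 a.py
```

```text
t 39.6333 tcp shelf [-0.1222 -0.0151  0.1768] q [-0.09  0.16  1.81  0.01  1.17 -1.75] F [ 0.1  2.6 -1. ] w 0.0002
[-2.5388  0.3717]
.....................##################################.........................................
.....................##################################.........................................
......................#############################.###.........................................
.......................###############################..........................................
.........................##################################.....................................
..........................#################################.....................................
.........................##################################.....................................
.........................###########################............................................
.........................###..#####################.............................................
..........................#...#####################............................................
[... 2757 characters left out ...]
ooooooooooooooooooooo.ooooooo...oo..o....................
.........................................oooooooooooooooooooooooooo...o.........................
75 [array([22., 21.]), array([61., 35.])] front edge [array([23., 12.]), array([74., 30.])] foot [array([24., 70.]), array([69., 89.])]
85 [array([18., 27.]), array([56., 41.])] front edge [array([19., 16.]), array([70., 35.])] foot [array([24., 70.]), array([69., 89.])]
90 [array([16., 30.]), array([54., 45.])] front edge [array([16., 19.]), array([68., 37.])] foot [array([24., 70.]), array([69., 89.])]
97.4 [array([12., 36.]), array([51., 51.])] front edge [array([13., 23.]), array([64., 42.])] foot [array([24., 70.]), array([69., 89.])]
```

The force rose to 2.5 N while the case corner in the mask stayed put, so the lid is on its stop. Back off gently, raise and check.

>>> arm_command:
  plan:
    - [0,4,0,0,0,0,-1]
    - [0,10,0,0,0,0,-1]
    - [0,20,0,0,0,0,-1]
    - [0,20,0,0,0,0,-1]
    - [-20,10,0,0,0,0,-1]
    - [-35,0,0,0,0,0,-1]
    - [-35,0,0,0,0,0,-1]
    - [-20,0,0,0,0,0,-1]
    - [0,0,0,0,0,0,-1]
    - [0,0,0,0,0,0,-1]

```text
t: 40.52
eef_pos: [0.4639, 0.0966, 0.2911]
tool_rot: [-0.065, 1.562, 0.064]
contact_force: [-0.6, -0.3, -0.6]
gripper_width: 0.0001
```

```bash
python3 a.py | sed -n '14,42p'; python3 - <<'E'
from h import *
c=cam('side');t0=cv2.imread('pics/s8.png').astype(int)[:,:,::-1]
d=np.abs(c['image'].astype(int)-t0).max(2)
print('hook region diff',[ (d[(y-6):(y+7),(x-6):(x+7)]>40).mean().round(2) for x,y in [proj(c,s2w(a,.13,.03)).astype(int) for a in(-.16,-.22,-.28,-.32)]])
print('hook proj',[proj(c,s2w(a,.13,.03)).round() for a in(-.16,-.32)])
E
```

```text
................................................................................................
................................................................................................
..........ooOOOOO.........................OOOOOO................................................
...........ooooooOOOOOO..................OooooooooOO.O..........................................
...........ooooooOoooooOOOOO...........OOooooooooooooooOOO......................................
............oooOOOOOOOooooooOOOO.....OOooooooooooooooooooooooOOOO...............................
............oOOOOOOOOOOOOOOOOoooooooooooooo#######ooooooooooooooooOOO...........................
............oooooOOOOOOOOOOOOOooooooooooOOOo##########ooooooooooooooooooOOOO....................
..............oooooooooOOOooooooooooooooooooOOOOOo#########o.ooooooooooooooooOOO................
..............oooooooooooooooooooooooOOOOOOooooooOOOOOo#...######ooooooooooooooooooOOO..........
...............oooooooooooooooooooooOOOOOOOOOOOOOOoooooOOOO......#####ooooooooooooooooOo........
................ooooooooooooooooo
[... 1152 characters left out ...]
.oooooooooooooooooooooooooooooooooooooooooooo.#oOo.o....o..o...............
.......................ooooooooooooooooooooooooooooooooooooooo.oo.oOo..o........................
..........................oooooooooooooooooooooooooooooooooooo.ooo.o....o...o...................
...............................oooooooooooooooooooooooooooooooooooo.o.o.o.......................
....................................oooooooooooooooooooooooooooooooo.....o......................
.........................................ooooooooooooooooooooooooooo.o...oo.....................
hook region diff [np.float64(0.23), np.float64(0.0), np.float64(0.0), np.float64(0.0)]
hook proj [array([277., 250.]), array([299., 212.])]
```

```bash
python3 -c "
from h import *
print(robot.job_done()); st()"
```

```text
the job is handed in; nothing more can be done
None
the job is handed in; nothing more can be done
```

I drew the hook out by its shank, laid it down, took it again by the handle, hooked the lip and dragged the case out. I then laid the hook flat beside the case and opened the lid to its stop. The job was handed in at about 41 s; no verdict is reported, so the final state rests on my own checks.

**Case:** after the drag its back stood about 0.12 m in front of the shelf, worked out from how far the arm pulled it. It stayed upright.

**Lid:** the last side-camera mask puts it at or slightly past 97°, which is its stop. The push force rose to 2.5 N only on the last push, and that push rocked the case slightly. It was back in place once I let go.

**Hook:** it lies at about shelf y = 0.13 m, roughly 30 mm clear of the case. A comparison with the earlier picture showed no change along the hook except 23 % of pixels at the blade. I put that down to the shadow of the open lid but did not confirm it.

**Not checked:** the bystanders were not checked one by one. Once, while I was pushing the lid, the wrist read 12.5 N upward; I backed off and pushed from higher up.

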